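# Load two label rolls on the bench roll holder

## Task

Get the label station ready: lay the two wide label rolls side by side in the cradle of the roll holder, between its two upright cheeks. Then take the spindle by its handle and push it through the cheek that faces the spindle's rest, through both roll cores and out through the far cheek until its collar is fully home against the cheek, and let go. Leave the narrow roll and the other things on the bench where they are.

Things in the scene. Friction and masses are not known exactly. Their poses are not given: they have to be found in the camera images.
- holder: Fixed grey roll holder. Origin: centre of its underside on the bench; z up, y along the roll axis, +y towards the near cheek (facing the spindle's rest). Base 90 (x) x 150 (y) x 12 mm. Two aluminium cheeks, each 10 mm thick (y), 52 mm wide (x), 92 mm tall, stand at y = +52 to +62 mm (near) and -62 to -52 mm (far): 104 mm free between them.
- cradle (a point): Middle of the roll axis between the cheeks, 70 mm above the bench; axes as the holder's. A 60 mm roll on the cradle (two 8 mm bars along y, at x = +-20 mm, centres 42.5 mm high, on a block 46 mm wide and 38 mm high) has its axis here. Two rolls side by side have their centres at about y = +-25 mm.
- near_hole (a point): Where the spindle goes in: centre of the mouth of the 20 mm round hole in the outer (+y) face of the near cheek, 70 mm above the bench, with a 3 mm chamfer; axes as the holder's.
- far_hole (a point): Where the spindle's tip comes out: centre of the 20 mm hole in the outer (-y) face of the far cheek (its chamfer is on the inner side); axes as the holder's.
- roll_a: One of the two wide paper label rolls: 60 mm diameter, 44 mm wide, core hole 26 mm right through, 110 g. Origin at its centre, y along its axis (ends alike); x and z turn as it rolls. Starts on its round side, axis level and 45 mm above the bench, in a low black chock 60 x 64 mm, 21.5 mm high. Can be taken from above across its diameter.
- roll_b: The other wide label roll, the same as roll_a, in another such chock. The two are interchangeable.
- narrow_roll: A narrow label roll, only 22 mm wide but otherwise like the wide ones, in a third such chock; not wanted now. Origin at its centre, y along its axis.
- spindle: Spindle, 160 g: steel shaft 14 mm thick, 136 mm long, its tip tapered to 7 mm over 10 mm; steel collar 31 mm wide, 6 mm thick; black square handle 21 x 21 x 55 mm. Origin on the axis at the collar's shaft-side face; shaft to y = -136 mm, handle y = +6 to +61 mm. Starts level, z up, axis 40 mm high. Home: origin at the near hole's mouth, y as the holder's.
- spindle_tip (a point): End of the spindle's tapered tip, on its axis; 12 mm beyond the far cheek when home.
- spindle_grip (a point): Middle of the spindle's handle, on its axis: grip it here from above, fingers on the handle's two x sides.
- rest: Fixed black rest that the spindle starts on. Origin on the bench below the collar face, y along the spindle (tip to -y). Base 50 mm wide, y = -110 to +20 mm; a notched support 50 mm wide, 48 mm high at y = -100 mm; a keel 16 mm wide, 29.5 mm high carries the handle from below.
- screwdriver: Bystander: screwdriver lying on the bench, 190 mm long.
- pack: Bystander: flat black battery pack 50 x 100 x 18 mm, origin under its centre.
- radio: Bystander: black handheld radio lying flat, 56 x 110 x 34 mm with a 100 mm aerial, origin under its centre.
Things that resemble listed ones, but are neither listed nor needed, are in the scene too. What is shaped like the roll_a but green or red is not meant.

How it is judged:
On the way, in this order (a step that is already met when the one before it is completed fails the run):
1. one wide roll lies in the holder's cradle, released (((x of roll_a in the frame of holder between -0.008 and 0.008 m and y of roll_a in the frame of holder between -0.031 and 0.031 m and z of roll_a in the frame of holder between 0.063 and 0.077 m and angle between the y axis of roll_a and the y axis of holder, either way round below 0.15 rad and contact force between roll_a and the fingers below 0.2 N and linear speed of roll_a below 0.05 m/s) or (x of roll_b in the frame of holder between -0.008 and 0.008 m and y of roll_b in the frame of holder between -0.031 and 0.031 m and z of roll_b in the frame of holder between 0.063 and 0.077 m and angle between the y axis of roll_b and the y axis of holder, either way round below 0.15 rad and contact force between roll_b and the fingers below 0.2 N and linear speed of roll_b below 0.05 m/s))), for 0.2 s.
2. both wide rolls lie side by side in the holder's cradle, released (x of roll_a in the frame of holder between -0.008 and 0.008 m and y of roll_a in the frame of holder between -0.031 and 0.031 m and z of roll_a in the frame of holder between 0.063 and 0.077 m and angle between the y axis of each of roll_a, roll_b and the y axis of holder, either way round below 0.15 rad and contact force between each of roll_a, roll_b and the fingers below 0.2 N and linear speed of each of roll_a, roll_b below 0.05 m/s and x of roll_b in the frame of holder between -0.008 and 0.008 m and y of roll_b in the frame of holder between -0.031 and 0.031 m and z of roll_b in the frame of holder between 0.063 and 0.077 m), for 0.2 s.
3. the spindle's tip has gone through the near cheek's hole, both rolls still in the cradle (all of step 2 and x of spindle_tip in the frame of holder between -0.008 and 0.008 m and z of spindle_tip in the frame of holder between 0.062 and 0.078 m and y of spindle_tip in the frame of holder below 0.045 m), for 0.05 s.
At the end, for the whole second after the job is handed in: Both wide rolls lie in the cradle (within 8 mm sideways, 7 mm in height, 0.15 rad of its axis); the spindle runs through near cheek, both cores and far cheek, within 0.12 rad of the axis, tip 7 to 18 mm beyond the far cheek (12: collar on cheek); all released, at rest (all of step 2 and x of spindle_tip in the frame of holder between -0.008 and 0.008 m and z of spindle_tip in the frame of holder between 0.062 and 0.078 m and y of spindle_tip in the frame of holder between -0.08 and -0.069 m and angle between the y axis of spindle and the y axis of holder, either way round below 0.12 rad and contact force between spindle and the fingers below 0.2 N and linear speed of spindle below 0.02 m/s); the robot touches nothing.
It fails at once if the narrow roll is moved more than 20 mm (distance of narrow_roll from where it was at the start of the episode above 0.02 m).
It fails at once if the screwdriver is moved more than 30 mm (distance of screwdriver from where it was at the start of the episode above 0.03 m).
It fails at once if the pack is moved more than 30 mm (distance of pack from where it was at the start of the episode above 0.03 m).
It fails at once if the radio is moved more than 30 mm (distance of radio from where it was at the start of the episode above 0.03 m).
It also fails if it takes over 72 s, if anything falls off the work surface, if the arm or the gripper's body presses on something with over 40 N, if the wrist force passes 120 N, or if a joint passes its speed limit or range.

## Robot

A 7-joint arm with a two-finger parallel gripper is mounted at the origin on the work surface. World frame = base frame: x ahead of the robot, y to its left, z up, the work surface at z = 0. Lengths are in m, angles in rad, forces in N, time in s.
With the tool pointing down it reaches from about 0.425 to 0.925 m from the base axis. Payload 6.8 kg.
Tool frame: the origin (TCP) lies midway between the tips of the shut fingers; the grasp point (between the pads) lies 19 mm behind it (r.grasp_offset is the distance from the TCP to the grasp point, in m); z points along the fingers, x is the direction in which the jaws open and shut, and the axes are right-handed (so a half turn about z gives the same grasp; the last joint's range is limited). The gripper opens to 88 mm and grips with 3 to 60 N. Pads are 20 mm wide; open, the fingers measure 115 mm over their backs; the gripper's body (75 mm by 178 mm) begins 61 mm behind the grasp point.
Start: joints at [-1.327, 0.477, 0.022, 1.555, -0.011, 1.109, -0.083], TCP at [0.233, 0.634, 0.223] pointing down, gripper open.
Joint ranges: [-2.96, 2.96], [-0.34, 2.1], [-1.41, 1.46], [0.24, 2.44], [-1.37, 4.51], [0.17, 1.92], [-2.96, 2.96]. Speed limits (rad/s): [2.39, 2.39, 3.14, 3.14, 3.14, 3.14, 3.14].

## Interface

Orientations are given as [roll, pitch, yaw] about the fixed x, y, z axes, in that order (R = Rz(yaw) Ry(pitch) Rx(roll)).
In Python, from station import r, imaging, job_done gives the robot as it stands. The module is installed in compiled form; this text tells all that it offers.
- The arm moves only by the tool step_arm, never from a script. Its argument "commands" is a list of rows, each an object of numbers: "gripper": the opening in per cent of the stroke, from 0 (shut) to 100 (fully open); "x", "y", "z": the shift along the tool's x, y, z in mm; "roll": the turn about the tool's z in rad. A call has 1 to 10 rows; each row shifts and turns the pose as measured when the row begins, along the tool's axes as they then stand; what a row does not reach is not made up. A row lasts 1/8 s, in which the tool goes at most 62.5 mm and 10.7 degrees, less where a joint would pass 70% of its speed; a pose out of reach is approached as far as the arm can. A call with a gripper value outside its range is refused whole. The fingers move at their own pace and stop on an object; "force" is the grip in N (left out, the last holds). Time passes only in rows, so rows that do not move let the fingers close. It gives the time, the measured TCP pose, the force and the opening at its end, in the units of the state.
- r.get_state(): the state, without advancing time (a new reading comes with each control period).
- imaging.get_image(name): name is "side" or "top"; returns (picture, depth): 400x640x3 uint8, red, green, blue; 400x640 float32, m along the optical axis (not along the pixel's ray), 0 where there is no reading.
- imaging.camera_model(name): a dict with "fov_y" (degrees; the focal length in pixels is half the picture's height over the tangent of half this angle, whatever the lens; pixels are square), "cx", "cy" (the principal point, pixels), "T" (4x4, takes a point from camera to world coordinates). Camera axes: x right, y down, z forward; pixel columns grow to the right and rows downward; lengths in m; the calibration is good to about 2 mm. A picture is of the moment at which its call begins. camera_model takes no time and is no camera call.
- job_done(): hands the job in, once; it reports no verdict.
The state is a dict: "clock": time; "qpos": joint angles; "qvel": joint speeds; "joint_torque": joint torques, N m; "tool_pos": TCP position; "tcp_rot": TCP orientation; "ft_force": force on the tool from outside, world axes, zero at the start; "wrist_torque": the same for the moment, N m; "width": opening from 0.0 (shut) to 1.0 (fully open).
Only numpy, scipy, OpenCV 4.12 (cv2) and the standard library are available. Lean on these libraries where they do the work, as an engineer would, in place of code of your own. Each camera call takes 0.05 s, during which the arm holds its last target.

## Working session

There is one attempt and no reset: what is moved stays moved. The work goes in short steps, Python scripts to look and compute and a tool call to move; the robot and the scene stay as the last step left them, time stands still between calls to the robot, and variables do not carry over. Pictures are saved under pics/ and viewed, and the job is handed in when it is done.

Besides the shell and the picture viewer there is one more tool, called after "Emit:" in YAML: its name, and indented under it one key for each argument. step_arm: Moves the arm, as the interface text tells. Its arguments: {"type":"object","properties":{"commands":{"type":"array"},"force":{"type":"number"}},"required":["commands"]}

```bash
mkdir -p pics && cat > h.py <<'E'
import numpy as np, cv2
from station import r, imaging, job_done
def cam(n):
    m=imaging.camera_model(n); f=200/np.tan(np.radians(m["fov_y"])/2); return m,f
def snap(n,tag):
    p,d=imaging.get_image(n); cv2.imwrite(f"pics/{tag}.png",p[:,:,::-1]); np.savez(f"{tag}.npz",p=p,d=d); return p,d
def cloud(n,d):
    m,f=cam(n); v,u=np.mgrid[0:400,0:640]
    P=np.stack([(u-m["cx"])/f*d,(v-m["cy"])/f*d,d,np.ones_like(d)],-1)@np.array(m["T"]).T
    P=P[...,:3]; P[d==0]=np.nan; return P
def proj(n,X):
    m,f=cam(n); c=np.linalg.inv(np.array(m["T"]))@np.append(X,1); return c[0]/c[2]*f+m["cx"],c[1]/c[2]*f+m["cy"]
E
python3 - <<'E'
from h import *
for n in("top","side"):
    snap(n,n+"0"); m,f=cam(n); print(n,m,f)
print(r.get_state(), r.grasp_offset)
E
```

```text
top {'fov_y': 54.579239685839156, 'cx': 326.9025745050318, 'cy': 197.92931190937904, 'T': array([[-0.01248125, -0.99881136,  0.0471178 ,  0.48791942],
       [-0.99987538,  0.01292234,  0.00906827, -0.09289323],
       [-0.00966637, -0.04699874, -0.99884818,  1.31070062],
       [ 0.        ,  0.        ,  0.        ,  1.        ]])} 387.6652078235293
side {'fov_y': 57.080171689850616, 'cx': 318.7769555575776, 'cy': 201.28780285228507, 'T': array([[ 0.7898291 , -0.40785857,  0.45806264,  0.07628344],
       [-0.61315553, -0.50742613,  0.60544118, -0.70497276],
       [-0.01450142, -0.7590587 , -0.65086066,  0.75661843],
       [ 0.        ,  0.        ,  0.        ,  1.        ]])} 367.740396236213
{'clock': 0.1, 'qpos': array([-1.32709987,  0.47772194,  0.02235301,  1.55629433, -0.01153846,
        1.10930957, -0.08307779]), 'qvel': array([-1.00569811e-03, -1.52961253e-03,  3.35380995e-04, -1.09278550e-03,
       -6.83031811e-04, -5.20153342e-05, -1.12727969e-04]), 'joint_torque': array([ 5.45532763e-03, -5.84094357e+01,  1.54055648e+00, -2.73314148e+01,
       -5.41761762e-02,  1.31398826e-02,  6.09097788e-05]), 'tool_pos': array([0.23241907, 0.63316829, 0.22180072]), 'tcp_rot': array([3.14150617e+00, 1.60316215e-03, 1.21901629e+00]), 'ft_force': array([ 0.21693349,  0.25024044, -0.71570049]), 'wrist_torque': array([-0.02910239, -0.00893703,  0.00842715]), 'width': 1.0026115630327261} 0.0187
```

View pics/top0.png

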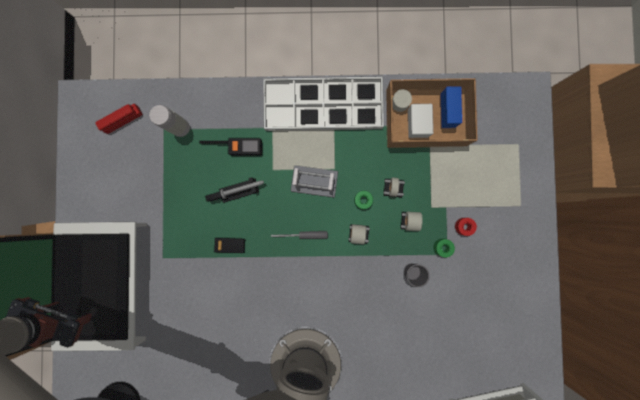

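View pics/side0.png

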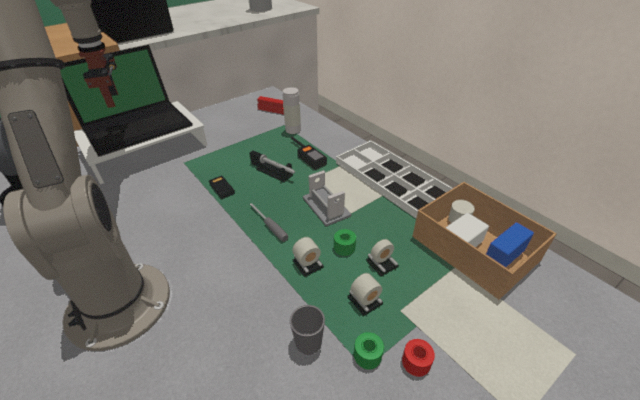

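```bash
python3 - <<'E'
from h import *
p=cv2.imread("pics/top0.png"); s=cv2.imread("pics/side0.png")
a=cv2.resize(p[155:260,330:450],None,fx=5,fy=5,interpolation=cv2.INTER_CUBIC)
b=cv2.resize(p[150:215,195:345],None,fx=5,fy=5,interpolation=cv2.INTER_CUBIC)
cv2.imwrite("pics/c1.png",a);cv2.imwrite("pics/c2.png",b)
cv2.imwrite("pics/c3.png",cv2.resize(s[140:320,240:410],None,fx=3.3,fy=3.3,interpolation=cv2.INTER_CUBIC))
E
```

```text
(no output)
```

View pics/c1.png

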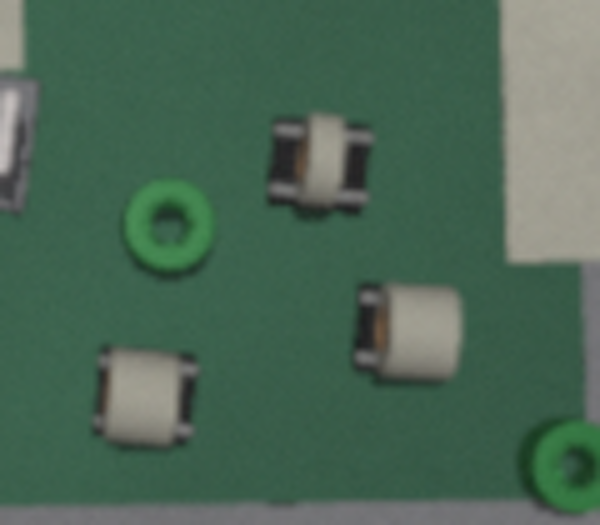

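View pics/c2.png

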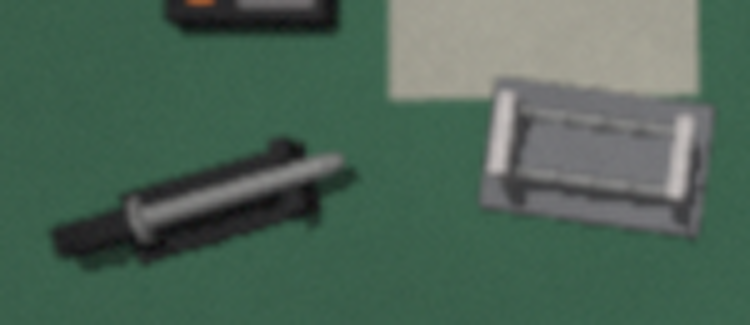

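View pics/c3.png

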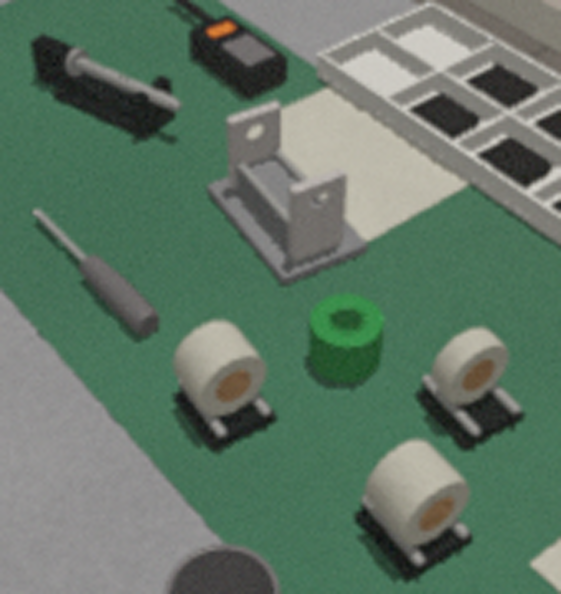

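```bash
cat > meas.py <<'E'
from h import *
from scipy.optimize import least_squares
def rect(xy):
    return cv2.minAreaRect((xy*1000).astype(np.float32))
def clouds(tt="top0",ss="side0"):
    o={}
    for n,t in(("top",tt),("side",ss)):
        z=np.load(t+".npz"); o[n]=(z["p"],cloud(n,z["d"]))
    return o
def near(P,c,rad,z0,z1):
    return (np.hypot(P[...,0]-c[0],P[...,1]-c[1])<rad)&(P[...,2]>z0)&(P[...,2]<z1)
E
python3 - <<'E'
from meas import *
o=clouds()
P=o["top"][1]
for nm,(u,v) in dict(rollL=(359,234),rollR=(412,221),nar=(395,187),hold=(315,181),sp=(240,187)).items():
    print(nm,P[v,u].round(4))
print("bench",np.nanmedian(P[200:250,180:190,2]),np.nanmedian(o["side"][1][300:330,340:345,2]))
for nm,(u,v),zb in(("L",(359,234),.045),("R",(412,221),.045),("N",(395,187),.045)):
  for n in("top","side"):
    im,C=o[n]; c=P[v,u]
    hsv=cv2.cvtColor(im,cv2.COLOR_RGB2HSV)
    m=near(C,c,.05,.048,.09)&(hsv[...,2]>60)
    X=C[m]; 
    print(nm,n,m.sum(),"rect",rect(X[:,:2]),"zmax",np.percentile(X[:,2],[50,95,100]).round(4))
    f=lambda q:np.hypot((X[:,0]-q[0])*np.cos(q[1])+(X[:,1]-c[1])*np.sin(q[1]),X[:,2]-q[2])-.03
    s=least_squares(f,[c[0],0,.045],loss="soft_l1",f_scale=.002)
    q=s.x; al=-(X[:,0]-q[0])*np.sin(q[1])+(X[:,1]-c[1])*np.cos(q[1])
    lo,hi=np.percentile(al,[1,99]);mid=(lo+hi)/2
    print("   fit",q.round(4),"centre",(q[0]-mid*np.sin(q[1])).round(4),(c[1]+mid*np.cos(q[1])).round(4),"len",hi-lo,"rms",np.sqrt(np.mean(s.fun**2)))
for n in("top","side"):
    im,C=o[n]; c=P[181,315]
    m=near(C,c,.09,.082,.1); ys=C[m]
    k,lab,st,ce=cv2.connectedComponentsWithStats(m.astype(np.uint8))
    for i in range(1,k):
        if st[i,4]>8:
            X=C[lab==i]; print("cheek",n,st[i,4],ce[i].round(1),rect(X[:,:2]),np.median(X[:,2]).round(4),X.mean(0).round(4))
E
```

```text
rollL [ 0.4302 -0.1823  0.0732]
rollR [ 0.4693 -0.3514  0.073 ]
nar [ 0.5787 -0.3002  0.0698]
hold [ 0.6044 -0.0428  0.0372]
sp [0.5874 0.2038 0.0422]
bench -0.0012060078566037413 0.0008840187228686402
L top 256 rect ((430.654296875, -178.84043884277344), (44.42801284790039, 58.259464263916016), 84.3163833618164) zmax [0.0695 0.0766 0.0794]
   fit [ 0.4303 -0.1247  0.0442] centre 0.4308 -0.1785 len 0.04343447136345678 rms 0.002728659856596009
L side 399 rect ((428.33624267578125, -179.11761474609375), (47.288299560546875, 57.906402587890625), 83.82112884521484) zmax [0.0694 0.0765 0.079 ]
   fit [ 0.4289 -0.1097  0.0451] centre 0.4291 -0.1799 len 0.04456051842772785 rms 0.004332199297576867
R top 265 rect ((471.1786193847656, -358.39691162109375), (44.68326187133789, 58.616119384765625), 85.09774780273438) zmax [0.0701 0.0761 0.078 ]
   fit [ 0.4715 -0.1022  0.0444] centre 0.4708 -0.3581 len 0.04390107194797733 rms 0.0028609024732143915
R side 514 rect ((467.968017578125, -359.2384033203125), (45.30472946166992, 58.5616340637207), 84.6606216430664) zmax [0.0699 0.0764 0.0793]
   fit 
[... 535 characters left out ...]
1 -0.2992 len 0.023129143904730726 rms 0.005119892139797213
cheek top 55 [294.7 175.5] ((617.1737670898438, 19.546648025512695), (9.828683853149414, 50.91559982299805), 80.70462036132812) 0.0903 [0.6178 0.0191 0.0902]
cheek top 51 [330.2 180.5] ((600.3330688476562, -93.07628631591797), (9.813090324401855, 48.84746170043945), 82.20372009277344) 0.0909 [ 0.6003 -0.093   0.0907]
cheek side 79 [316.2 175. ] ((615.6270751953125, 18.235530853271484), (14.699355125427246, 51.740562438964844), 82.11026000976562) 0.0908 [0.615  0.0173 0.0898]
cheek side 90 [335.5 195.7] ((598.9452514648438, -94.04570007324219), (13.79659366607666, 53.9476203918457), 82.34186553955078) 0.0907 [ 0.5975 -0.0952  0.0899]
```

```bash
python3 - <<'E'
from meas import *
o=clouds()
for n in("top","side"):
    im,C=o[n]; hsv=cv2.cvtColor(im,cv2.COLOR_RGB2HSV)
    m=near(C,(.575,.22),.13,.025,.08)
    sh=m&(hsv[...,2]>75)&(hsv[...,1]<60)
    X=C[sh]; print(n,m.sum(),sh.sum(),rect(X[:,:2]), "all",rect(C[m][:,:2]))
    (w0,w1)=np.percentile(X[:,1],[0,100])
    vx,vy,x0,y0=cv2.fitLine((X[X[:,1]<.23][:,:2]).astype(np.float32),cv2.DIST_HUBER,0,1e-4,1e-4).ravel()
    if vy<0:vx,vy=-vx,-vy
    print("line yaw",np.arctan2(-vx,vy),x0,y0)
    al=(X[:,0]-x0)*vx+(X[:,1]-y0)*vy; pe=(X[:,0]-x0)*vy-(X[:,1]-y0)*vx
    for a in np.arange(al.min(),al.max(),.01):
        k=(al>=a)&(al<a+.01)
        if k.sum(): print(round(a,3),k.sum(),(np.array([x0,y0])+(a+.005)*np.array([vx,vy])).round(4),"perp",pe[k].min().round(4),pe[k].mean().round(4),pe[k].max().round(4),"z",X[k,2].max().round(4))
    H=C[m&~sh&(hsv[...,2]<60)]; al=(H[:,0]-x0)*vx+(H[:,1]-y0)*vy; k=al>0.06
    print("handle-ish",rect(H[k][:,:2]),np.percentile(H[k][:,2],[50,95]),"al max",al.max())
    print("tip",np.array([x0,y0])+0,[vx,vy])
p=cv2.imread("pics/side0.png");cv2.imwrite("pics/c4.png",cv2.resize(p[140:190,235:310],None,fx=9,fy=9,interpolation=cv2.INTER_NEAREST))
E
```

```text
top 382 181 ((588.959228515625, 198.422119140625), (23.75834846496582, 138.6725616455078), 19.97905158996582) all ((631.1344604492188, 233.9956817626953), (143.40895080566406, 194.22955322265625), 10.148873329162598)
line yaw 0.28172344 0.5896642 0.18469076
-0.056 12 [0.6039 0.1354] perp -0.0043 0.0012 0.0072 z 0.0483
-0.046 13 [0.6011 0.145 ] perp -0.0047 0.0003 0.0058 z 0.0507
-0.036 11 [0.5984 0.1547] perp -0.0057 -0.0005 0.0059 z 0.0466
-0.026 14 [0.5956 0.1643] perp -0.005 0.0003 0.0074 z 0.0484
-0.016 11 [0.5928 0.1739] perp -0.0049 0.0005 0.0064 z 0.0485
-0.006 12 [0.59   0.1835] perp -0.0053 0.0003 0.007 z 0.0476
0.004 12 [0.5872 0.1931] perp -0.005 0.0006 0.0064 z 0.0463
0.014 11 [0.5845 0.2027] perp -0.0049 0.0005 0.0061 z 0.0503
0.024 13 [0.5817 0.2123] perp -0.0055 0.0007 0.0076 z 0.0501
0.034 13 [0.5789 0.2219] perp -0.0053 0.0005 0.0072 z 0.0452
0.044 12 [0.5761 0.2315] perp -0.0047 0.0004 0.0064 z 0.0492
0.054 11 [0.5733 0.2411] perp -0.0051 0.0002 0.0056 z 0.0477
0.064 13 [0.5706 0.2507] perp -0.0051 0.0005 0.0063 z 0.0485
0.074 23 [0.5678 0.2603] perp -0.0132 -0.0002
[... 945 characters left out ...]
.5824 0.2002] perp -0.0032 0.0004 0.005 z 0.0478
0.04 8 [0.5796 0.2098] perp -0.0041 0.0006 0.0086 z 0.0485
0.05 7 [0.5768 0.2194] perp -0.0034 0.0001 0.0051 z 0.0483
0.06 10 [0.5739 0.2289] perp -0.0032 0.0012 0.0053 z 0.049
0.07 9 [0.5711 0.2385] perp -0.0049 0.0007 0.008 z 0.0476
0.08 7 [0.5682 0.2481] perp -0.0043 0.0005 0.0065 z 0.0471
0.09 37 [0.5654 0.2577] perp -0.0122 0.0004 0.017 z 0.0569
0.1 2 [0.5626 0.2673] perp -0.0012 0.0027 0.0066 z 0.0519
handle-ish ((559.2380981445312, 287.86798095703125), (21.678247451782227, 51.63500213623047), 13.097192764282227) [0.04689398 0.05270655] al max 0.1515386953687539
tip [0.592247   0.16705228] [np.float32(-0.28389305), np.float32(0.9588559)]
```

View pics/c4.png

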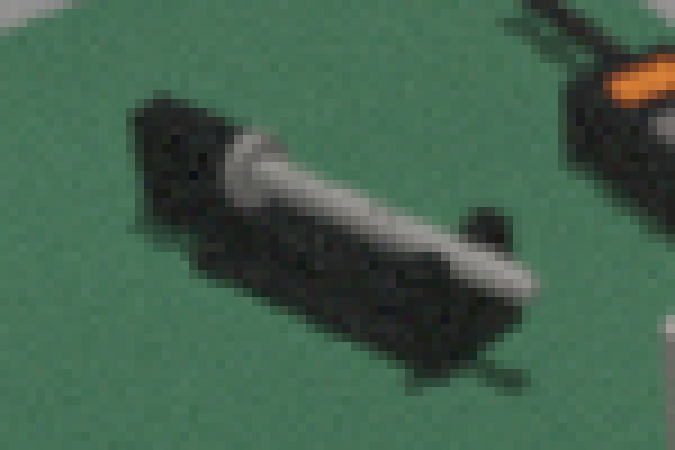

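```bash
cat > plan.py <<'E'
import sys
from h import *
def plan(tgt,yaw,n):
    s=r.get_state(); p=np.array(s["tool_pos"]);
    from scipy.spatial.transform import Rotation as Ro
    R=Ro.from_euler("xyz",s["tcp_rot"]).as_matrix()
    y0=np.arctan2(R[1,0],R[0,0]); dy=(yaw-y0+np.pi)%(2*np.pi)-np.pi
    print("t",round(s["clock"],2),"pos",p.round(4),"yaw",round(y0,4),"tilt",np.degrees(np.arccos(-R[2,2])).round(2),"F",np.round(s["ft_force"],1),"w",round(s["width"],3))
    d=np.array(tgt)-p
    print("delta world",(d*1000).round(1),"dyaw",round(dy,3))
    for i in range(n):
        t=(R.T@(d/n))*1000
        print([*t.round(1)],"roll",round(-dy/n,3))
        R=Ro.from_euler("z",dy/n).as_matrix()@R
if __name__=="__main__":
    a=[float(x) for x in sys.argv[1:]]; plan(a[:3],a[3],int(a[4]))
E
python3 plan.py .5 .3 .24 .3 8
```

```text
t 0.1 pos [0.2324 0.6332 0.2218] yaw 1.219 tilt 0.09 F [ 0.2  0.3 -0.7] w 1.003
delta world [ 267.6 -333.2   18.2] dyaw -0.919
[np.float64(-27.6), np.float64(45.7), np.float64(-2.2)] roll 0.115
[np.float64(-22.1), np.float64(48.6), np.float64(-2.2)] roll 0.115
[np.float64(-16.4), np.float64(50.8), np.float64(-2.2)] roll 0.115
[np.float64(-10.5), np.float64(52.4), np.float64(-2.3)] roll 0.115
[np.float64(-4.4), np.float64(53.2), np.float64(-2.3)] roll 0.115
[np.float64(1.7), np.float64(53.4), np.float64(-2.3)] roll 0.115
[np.float64(7.8), np.float64(52.8), np.float64(-2.3)] roll 0.115
[np.float64(13.8), np.float64(51.6), np.float64(-2.3)] roll 0.115
```

Emit:
step_arm:
  commands:
    - {"x": -28, "y": 46, "z": -2, "roll": 0.115}
    - {"x": -22, "y": 49, "z": -2, "roll": 0.115}
    - {"x": -16, "y": 51, "z": -2, "roll": 0.115}
    - {"x": -10, "y": 52, "z": -2, "roll": 0.115}
    - {"x": -4, "y": 53, "z": -2, "roll": 0.115}
    - {"x": 2, "y": 53, "z": -2, "roll": 0.115}
    - {"x": 8, "y": 53, "z": -2, "roll": 0.115}
    - {"x": 14, "y": 52, "z": -2, "roll": 0.115}

```text
invalid input
```

```bash
python3 plan.py .430 -.179 .15 -.115 10
```

```text
t 0.1 pos [0.2324 0.6332 0.2218] yaw 1.219 tilt 0.09 F [ 0.2  0.3 -0.7] w 1.003
delta world [ 197.6 -812.2  -71.8] dyaw -1.334
[np.float64(-69.4), np.float64(46.5), np.float64(7.3)] roll 0.133
[np.float64(-62.6), np.float64(55.4), np.float64(7.3)] roll 0.133
[np.float64(-54.7), np.float64(63.2), np.float64(7.3)] roll 0.133
[np.float64(-45.8), np.float64(69.9), np.float64(7.3)] roll 0.133
[np.float64(-36.1), np.float64(75.4), np.float64(7.2)] roll 0.133
[np.float64(-25.8), np.float64(79.5), np.float64(7.2)] roll 0.133
[np.float64(-15.0), np.float64(82.2), np.float64(7.2)] roll 0.133
[np.float64(-3.9), np.float64(83.5), np.float64(7.2)] roll 0.133
[np.float64(7.3), np.float64(83.3), np.float64(7.2)] roll 0.133
[np.float64(18.3), np.float64(81.6), np.float64(7.2)] roll 0.133
```

Emit:
step_arm:
  commands:
    - {"gripper": 100, "x": -28, "y": 46, "z": -2, "roll": 0.115}
    - {"gripper": 100, "x": -22, "y": 49, "z": -2, "roll": 0.115}
    - {"gripper": 100, "x": -16, "y": 51, "z": -2, "roll": 0.115}
    - {"gripper": 100, "x": -10, "y": 52, "z": -2, "roll": 0.115}
    - {"gripper": 100, "x": -4, "y": 53, "z": -2, "roll": 0.115}
    - {"gripper": 100, "x": 2, "y": 53, "z": -2, "roll": 0.115}
    - {"gripper": 100, "x": 8, "y": 53, "z": -2, "roll": 0.115}
    - {"gripper": 100, "x": 14, "y": 52, "z": -2, "roll": 0.115}

```text
clock: 1.1
tool_pos: [0.5005, 0.2911, 0.2346]
tcp_rot: [3.139, 0.006, 0.28]
ft_force: [0.9, -0.6, -0.6]
width: 0.999
```

```bash
python3 plan.py .430 -.179 .15 -.115 10
```

```text
t 1.1 pos [0.5005 0.2911 0.2346] yaw 0.2796 tilt 0.4 F [ 0.9 -0.6 -0.6] w 0.999
delta world [ -70.5 -470.1  -84.6] dyaw -0.395
[np.float64(-19.7), np.float64(43.2), np.float64(8.7)] roll 0.039
[np.float64(-18.0), np.float64(44.0), np.float64(8.7)] roll 0.039
[np.float64(-16.2), np.float64(44.6), np.float64(8.7)] roll 0.039
[np.float64(-14.5), np.float64(45.2), np.float64(8.7)] roll 0.039
[np.float64(-12.7), np.float64(45.8), np.float64(8.7)] roll 0.039
[np.float64(-10.8), np.float64(46.3), np.float64(8.6)] roll 0.039
[np.float64(-9.0), np.float64(46.6), np.float64(8.6)] roll 0.039
[np.float64(-7.2), np.float64(47.0), np.float64(8.6)] roll 0.039
[np.float64(-5.3), np.float64(47.2), np.float64(8.6)] roll 0.039
[np.float64(-3.4), np.float64(47.4), np.float64(8.6)] roll 0.039
```

Emit:
step_arm:
  commands:
    - {"gripper": 100, "x": -20, "y": 43, "z": 8, "roll": 0.04}
    - {"gripper": 100, "x": -18, "y": 44, "z": 8, "roll": 0.04}
    - {"gripper": 100, "x": -16, "y": 45, "z": 8, "roll": 0.04}
    - {"gripper": 100, "x": -14, "y": 45, "z": 8, "roll": 0.04}
    - {"gripper": 100, "x": -13, "y": 46, "z": 8, "roll": 0.04}
    - {"gripper": 100, "x": -11, "y": 46, "z": 8, "roll": 0.04}
    - {"gripper": 100, "x": -9, "y": 47, "z": 8, "roll": 0.04}
    - {"gripper": 100, "x": -7, "y": 47, "z": 8, "roll": 0.04}
    - {"gripper": 100, "x": -5, "y": 47, "z": 8, "roll": 0.04}
    - {"gripper": 100, "x": -3, "y": 47, "z": 8, "roll": 0.04}

```text
clock: 2.35
tool_pos: [0.4232, -0.1938, 0.1543]
tcp_rot: [3.137, 0.003, -0.137]
ft_force: [0.3, 0.8, 0.5]
width: 0.997
```

```bash
python3 plan.py .430 -.179 .13 -.115 2
```

```text
t 2.35 pos [ 0.4232 -0.1938  0.1543] yaw -0.137 tilt 0.3 F [0.3 0.8 0.5] w 0.997
delta world [  6.8  14.8 -24.3] dyaw 0.022
[np.float64(2.4), np.float64(-7.8), np.float64(12.1)] roll -0.011
[np.float64(2.5), np.float64(-7.8), np.float64(12.1)] roll -0.011
```

Emit:
step_arm:
  commands:
    - {"gripper": 100, "x": 2.5, "y": -8, "z": 12, "roll": -0.011}
    - {"gripper": 100, "x": 2.5, "y": -7, "z": 12, "roll": -0.011}
    - {"gripper": 100, "x": 0, "y": 0, "z": 0, "roll": 0}

```text
clock: 2.72
tool_pos: [0.4289, -0.181, 0.1284]
tcp_rot: [3.136, 0.005, -0.119]
ft_force: [-0.1, 0.2, -0.6]
width: 1.002
```

```bash
python3 plan.py .430 -.179 .028 -.115 4; python3 - <<'E'
from h import *
p,d=snap("top","t1");s,d2=snap("side","s1")
cv2.imwrite("pics/t1c.png",cv2.resize(p[190:290,310:430,::-1],None,fx=5,fy=5,interpolation=cv2.INTER_CUBIC))
cv2.imwrite("pics/s1c.png",cv2.resize(s[150:330,220:410,::-1],None,fx=3.3,fy=3.3,interpolation=cv2.INTER_CUBIC))
E
```

```text
t 2.73 pos [ 0.4289 -0.181   0.1284] yaw -0.119 tilt 0.4 F [-0.1  0.2 -0.6] w 1.002
delta world [   1.1    2.  -100.4] dyaw 0.004
[np.float64(0.3), np.float64(-0.7), np.float64(25.1)] roll -0.001
[np.float64(0.3), np.float64(-0.7), np.float64(25.1)] roll -0.001
[np.float64(0.3), np.float64(-0.7), np.float64(25.1)] roll -0.001
[np.float64(0.3), np.float64(-0.7), np.float64(25.1)] roll -0.001
```

View pics/t1c.png

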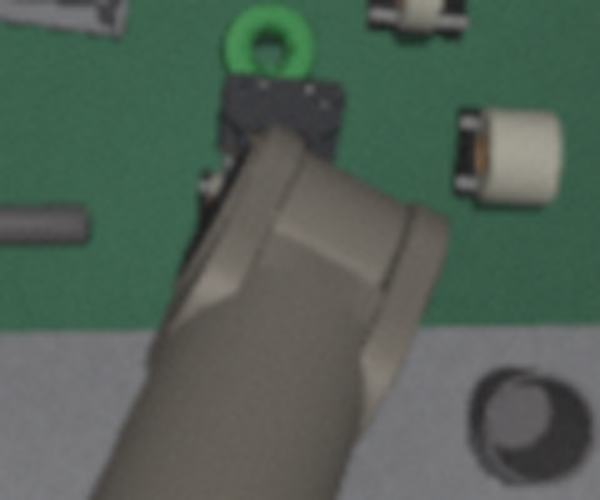

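View pics/s1c.png

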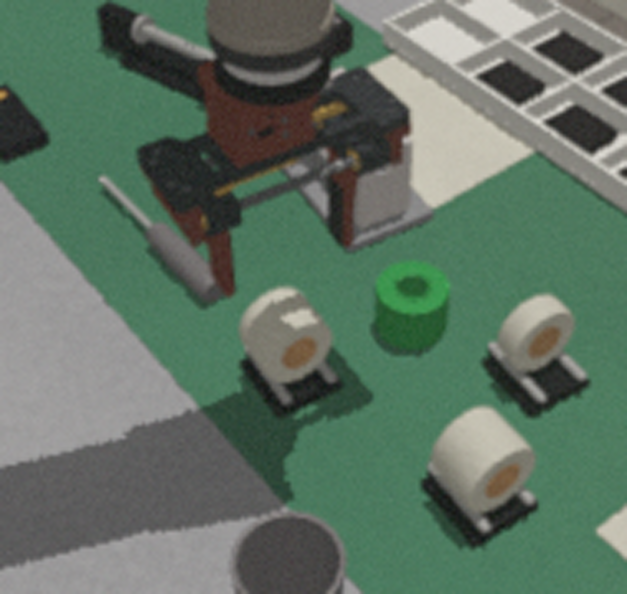

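Emit:
step_arm:
  commands:
    - {"gripper": 100, "x": 0.5, "y": -1, "z": 30, "roll": 0}
    - {"gripper": 100, "x": 0.3, "y": -1, "z": 30, "roll": 0}
    - {"gripper": 100, "x": 0.3, "y": 0, "z": 25, "roll": 0}
    - {"gripper": 100, "x": 0, "y": 0, "z": 15, "roll": 0}
    - {"gripper": 100, "x": 0, "y": 0, "z": 0, "roll": 0}

```text
clock: 3.45
tool_pos: [0.4347, -0.1778, 0.029]
tcp_rot: [3.137, -0.004, -0.113]
ft_force: [-0.1, 0.4, 0.5]
width: 0.998
```

```bash
python3 plan.py .430 -.179 .027 -.115 1
```

```text
t 3.45 pos [ 0.4347 -0.1778  0.029 ] yaw -0.113 tilt 0.32 F [-0.1  0.4  0.5] w 0.998
delta world [-4.7 -1.2 -2. ] dyaw -0.002
[np.float64(-4.6), np.float64(1.7), np.float64(2.0)] roll 0.002
```

Emit:
step_arm:
  commands:
    - {"gripper": 100, "x": -4.5, "y": 1.5, "z": 2, "roll": 0}
    - {"gripper": 60, "x": 0, "y": 0, "z": 0, "roll": 0}
    - {"gripper": 50, "x": 0, "y": 0, "z": 0, "roll": 0}
    - {"gripper": 50, "x": 0, "y": 0, "z": 0, "roll": 0}
    - {"gripper": 50, "x": 0, "y": 0, "z": 0, "roll": 0}
  force: 25

```text
clock: 4.08
tool_pos: [0.4309, -0.1791, 0.0293]
tcp_rot: [3.138, -0.007, -0.113]
ft_force: [-1.6, 0.3, -0.3]
width: 0.665
```

```bash
python3 plan.py .430 -.179 .15 -.115 4
```

```text
t 4.08 pos [ 0.4309 -0.1791  0.0293] yaw -0.113 tilt 0.47 F [-1.6  0.3 -0.3] w 0.665
delta world [-9.000e-01  1.000e-01  1.207e+02] dyaw -0.002
[np.float64(-0.0), np.float64(0.1), np.float64(-30.2)] roll 0.001
[np.float64(-0.0), np.float64(0.1), np.float64(-30.2)] roll 0.001
[np.float64(-0.0), np.float64(0.1), np.float64(-30.2)] roll 0.001
[np.float64(-0.0), np.float64(0.1), np.float64(-30.2)] roll 0.001
```

Emit:
step_arm:
  commands:
    - {"gripper": 50, "x": 0, "y": 0, "z": -20, "roll": 0}
    - {"gripper": 50, "x": 0, "y": 0, "z": -40, "roll": 0}
    - {"gripper": 50, "x": 0, "y": 0, "z": -40, "roll": 0}
    - {"gripper": 50, "x": 0, "y": 0, "z": -25, "roll": 0}

```text
clock: 4.58
tool_pos: [0.429, -0.1783, 0.156]
tcp_rot: [3.137, -0.003, -0.113]
ft_force: [-0.4, 0.3, -1.0]
width: 0.661
```

```bash
python3 plan.py .6117 -.0126 .16 -.148 6
```

```text
t 4.58 pos [ 0.429  -0.1783  0.156 ] yaw -0.1134 tilt 0.31 F [-0.4  0.3 -1. ] w 0.661
delta world [182.7 165.7   4. ] dyaw -0.035
[np.float64(27.1), np.float64(-30.9), np.float64(-0.7)] roll 0.006
[np.float64(26.9), np.float64(-31.0), np.float64(-0.7)] roll 0.006
[np.float64(26.8), np.float64(-31.2), np.float64(-0.7)] roll 0.006
[np.float64(26.6), np.float64(-31.3), np.float64(-0.7)] roll 0.006
[np.float64(26.4), np.float64(-31.5), np.float64(-0.7)] roll 0.006
[np.float64(26.2), np.float64(-31.7), np.float64(-0.7)] roll 0.006
```

Emit:
step_arm:
  commands:
    - {"gripper": 50, "x": 27, "y": -31, "z": -1, "roll": 0.006}
    - {"gripper": 50, "x": 27, "y": -31, "z": -1, "roll": 0.006}
    - {"gripper": 50, "x": 27, "y": -31, "z": -1, "roll": 0.006}
    - {"gripper": 50, "x": 26, "y": -31, "z": -1, "roll": 0.006}
    - {"gripper": 50, "x": 26, "y": -31, "z": -1, "roll": 0.006}
    - {"gripper": 50, "x": 26, "y": -30, "z": -1, "roll": 0.006}
    - {"gripper": 50, "x": 0, "y": 0, "z": 0, "roll": 0}

```text
clock: 5.45
tool_pos: [0.618, -0.0096, 0.1649]
tcp_rot: [3.14, -0.01, -0.152]
ft_force: [-1.0, -0.4, -0.6]
width: 0.662
```

```bash
python3 plan.py .6117 -.0126 .10 -.148 2
python3 - <<'E'
from h import *
s,d2=snap("side","s2")
cv2.imwrite("pics/s2c.png",cv2.resize(s[110:290,240:430,::-1],None,fx=3.3,fy=3.3,interpolation=cv2.INTER_CUBIC))
E
```

```text
t 5.45 pos [ 0.618  -0.0096  0.1649] yaw -0.1516 tilt 0.6 F [-1.  -0.4 -0.6] w 0.662
delta world [ -6.3  -3.  -64.9] dyaw 0.004
[np.float64(-3.2), np.float64(1.9), np.float64(32.4)] roll -0.002
[np.float64(-3.2), np.float64(1.9), np.float64(32.4)] roll -0.002
```

View pics/s2c.png

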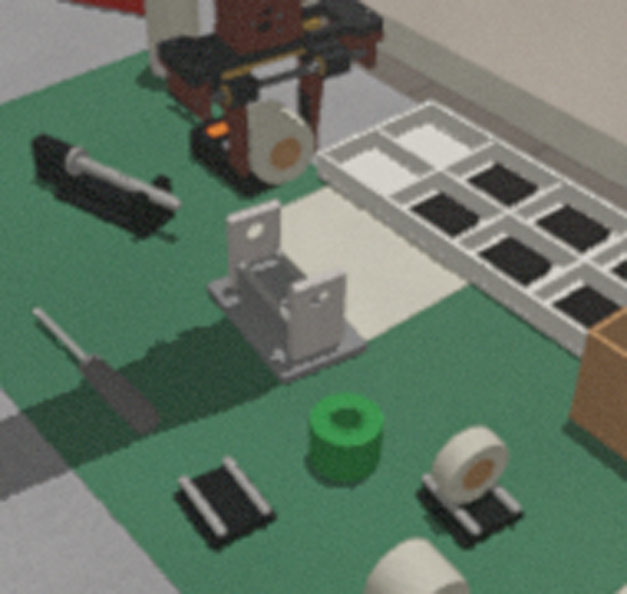

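```bash
cat >> meas.py <<'E'
def fitroll(n,tag,c,zc):
    z=np.load(tag+".npz"); C=cloud(n,z["d"]); hsv=cv2.cvtColor(z["p"],cv2.COLOR_RGB2HSV)
    m=near(C,c,.05,zc-.03,zc+.034)&(hsv[...,2]>75)&(hsv[...,1]<70)
    k,l,st,_=cv2.connectedComponentsWithStats(m.astype(np.uint8)); m=l==1+np.argmax(st[1:,4])
    X=C[m]; print(n,len(X),"mean",X.mean(0).round(4),"rect",rect(X[:,:2]),"z",np.percentile(X[:,2],[1,99]).round(4),"px",np.argwhere(m).mean(0)[::-1].round(1))
    return X
E
python3 - <<'E'
from meas import *
X=fitroll("side","s2",(.618,-.01),.18)
# face (end) points: plane facing -y of holder
R0=np.array([np.cos(-.15),np.sin(-.15)]);A=np.array([.148,.989])
al=X[:,:2]@A; ac=X[:,:2]@R0
t=np.array([.618,-.0096]); print("tcp al,ac",t@A,t@R0)
print("al",np.percentile(al,[1,10,50,90,99]).round(4),"ac",np.percentile(ac,[1,10,50,90,99]).round(4))
k=abs(al-np.percentile(al,10))<.004; print("face",k.sum(),X[k].mean(0).round(4),"ac range",ac[k].min().round(4),ac[k].max().round(4),"z",X[k,2].min().round(4),X[k,2].max().round(4))
E
```

```text
side 361 mean [ 0.6131 -0.0222  0.1928] rect ((619.9221801757812, -11.331300735473633), (47.171451568603516, 66.17007446289062), 83.50132751464844) z [0.1563 0.2129] px [323.6 152. ]
tcp al,ac 0.08196959999999999 0.6124951322362207
al [0.0575 0.0591 0.0624 0.0887 0.1015] ac [0.5828 0.5874 0.6077 0.6342 0.6475]
face 196 [ 0.6129 -0.0307  0.184 ] ac range 0.5824 0.6391 z 0.1527 0.2129
```

Emit:
step_arm:
  commands:
    - {"gripper": 50, "x": -3, "y": 1, "z": 30, "roll": 0}
    - {"gripper": 50, "x": -3, "y": 1, "z": 30, "roll": 0}
    - {"gripper": 50, "x": 0, "y": 0, "z": 0, "roll": 0}

```text
clock: 5.88
tool_pos: [0.6087, -0.0164, 0.104]
tcp_rot: [3.138, -0.009, -0.158]
ft_force: [0.1, 1.2, -0.5]
width: 0.667
```

```bash
python3 plan.py .6125 -.012 .06 -.148 3
```

```text
t 5.88 pos [ 0.6087 -0.0164  0.104 ] yaw -0.1577 tilt 0.56 F [ 0.1  1.2 -0.5] w 0.667
delta world [  3.8   4.4 -44. ] dyaw 0.01
[np.float64(0.9), np.float64(-1.7), np.float64(14.7)] roll -0.003
[np.float64(0.9), np.float64(-1.7), np.float64(14.7)] roll -0.003
[np.float64(0.9), np.float64(-1.7), np.float64(14.7)] roll -0.003
```

Emit:
step_arm:
  commands:
    - {"gripper": 50, "x": 3, "y": -3, "z": 5, "roll": -0.005}
    - {"gripper": 50, "x": 0.5, "y": -1, "z": 15, "roll": -0.003}
    - {"gripper": 50, "x": 0, "y": 0, "z": 15, "roll": 0}
    - {"gripper": 50, "x": 0, "y": 0, "z": 4, "roll": 0}
    - {"gripper": 50, "x": 0, "y": 0, "z": 0, "roll": 0}

```text
clock: 6.5
tool_pos: [0.6148, -0.0141, 0.0651]
tcp_rot: [3.138, -0.012, -0.151]
ft_force: [-0.3, -0.0, -1.9]
width: 0.664
```

```bash
python3 plan.py .6125 -.012 .055 -.148 1
```

```text
t 6.5 pos [ 0.6148 -0.0141  0.0651] yaw -0.1505 tilt 0.74 F [-0.3 -0.  -1.9] w 0.664
delta world [ -2.3   2.1 -10.1] dyaw 0.003
[np.float64(-2.7), np.float64(-1.8), np.float64(10.1)] roll -0.003
```

Emit:
step_arm:
  commands:
    - {"gripper": 50, "x": -2.5, "y": -2, "z": 5, "roll": -0.003}
    - {"gripper": 50, "x": 0, "y": 0, "z": 6, "roll": 0}
    - {"gripper": 50, "x": 0, "y": 0, "z": 0, "roll": 0}

```text
clock: 6.88
tool_pos: [0.6133, -0.0116, 0.0541]
tcp_rot: [3.139, -0.014, -0.147]
ft_force: [-1.1, -0.4, -1.2]
width: 0.666
```

```bash
python3 plan.py .6125 -.012 .053 -.148 1; python3 - <<'E'
from meas import *
s,d2=snap("side","s3")
cv2.imwrite("pics/s3c.png",cv2.resize(s[110:290,240:430,::-1],None,fx=3.3,fy=3.3,interpolation=cv2.INTER_CUBIC))
X=fitroll("side","s3",(.612,-.012),.075)
E
```

```text
t 6.88 pos [ 0.6133 -0.0116  0.0541] yaw -0.1472 tilt 0.81 F [-1.1 -0.4 -1.2] w 0.666
delta world [-0.8 -0.4 -1.1] dyaw -0.001
[np.float64(-0.7), np.float64(0.5), np.float64(1.1)] roll 0.001
side 343 mean [ 0.6088 -0.0228  0.0815] rect ((613.1739501953125, -12.860801696777344), (69.45185089111328, 66.44717407226562), 7.967765808105469) z [0.0456 0.1026] px [322.8 184.2]
```

View pics/s3c.png

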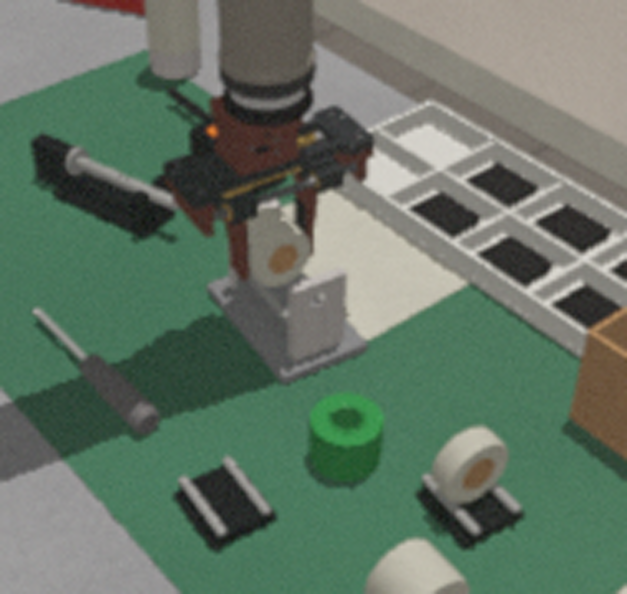

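Emit:
step_arm:
  commands:
    - {"gripper": 50, "x": -1, "y": 0.5, "z": 2, "roll": 0}
    - {"gripper": 50, "x": 0, "y": 0, "z": 1, "roll": 0}
    - {"gripper": 50, "x": 0, "y": 0, "z": 0, "roll": 0}

```text
clock: 7.3
tool_pos: [0.6134, -0.0116, 0.0543]
tcp_rot: [3.141, -0.016, -0.147]
ft_force: [0.4, 0.8, -1.2]
width: 0.664
```

Emit:
step_arm:
  commands:
    - {"gripper": 50, "x": 0, "y": 0, "z": 4, "roll": 0}
    - {"gripper": 50, "x": 0, "y": 0, "z": 2, "roll": 0}

```text
clock: 7.55
tool_pos: [0.6128, -0.0113, 0.0522]
tcp_rot: [-3.139, -0.014, -0.148]
ft_force: [-8.9, 1.5, 19.5]
width: 0.666
```

Emit:
step_arm:
  commands:
    - {"gripper": 90, "x": 0, "y": 0, "z": 0, "roll": 0}
    - {"gripper": 100, "x": 0, "y": 0, "z": 0, "roll": 0}
    - {"gripper": 100, "x": 0, "y": 0, "z": 0, "roll": 0}

```text
clock: 7.92
tool_pos: [0.6132, -0.0113, 0.0523]
tcp_rot: [-3.139, -0.015, -0.148]
ft_force: [0.1, -0.7, 0.2]
width: 0.966
```

Emit:
step_arm:
  commands:
    - {"gripper": 100, "x": 0, "y": 0, "z": -20, "roll": 0}
    - {"gripper": 100, "x": 0, "y": 0, "z": -30, "roll": 0}
    - {"gripper": 100, "x": 0, "y": 0, "z": -40, "roll": 0}
    - {"gripper": 100, "x": 0, "y": 0, "z": -10, "roll": 0}

```text
clock: 8.43
tool_pos: [0.6116, -0.012, 0.1572]
tcp_rot: [-3.14, -0.014, -0.149]
ft_force: [0.4, -0.7, 0.6]
width: 0.996
```

```bash
python3 plan.py .4715 -.358 .14 -.095 7; python3 - <<'E'
from meas import *
s,d2=snap("side","s4")
cv2.imwrite("pics/s4c.png",cv2.resize(s[110:290,240:430,::-1],None,fx=3.3,fy=3.3,interpolation=cv2.INTER_CUBIC))
X=fitroll("side","s4",(.612,-.012),.075)
E
```

```text
t 8.43 pos [ 0.6116 -0.012   0.1572] yaw -0.1488 tilt 0.84 F [ 0.4 -0.7  0.6] w 0.996
delta world [-140.1 -346.   -17.2] dyaw 0.054
[np.float64(-12.5), np.float64(51.9), np.float64(2.2)] roll -0.008
[np.float64(-12.9), np.float64(51.8), np.float64(2.2)] roll -0.008
[np.float64(-13.3), np.float64(51.7), np.float64(2.2)] roll -0.008
[np.float64(-13.7), np.float64(51.6), np.float64(2.2)] roll -0.008
[np.float64(-14.1), np.float64(51.4), np.float64(2.1)] roll -0.008
[np.float64(-14.5), np.float64(51.3), np.float64(2.1)] roll -0.008
[np.float64(-14.9), np.float64(51.2), np.float64(2.1)] roll -0.008
side 436 mean [ 0.603  -0.015   0.0806] rect ((609.8287963867188, -12.61336898803711), (81.92911529541016, 59.03181838989258), 85.57384490966797) z [0.0455 0.1017] px [319.7 184. ]
```

View pics/s4c.png

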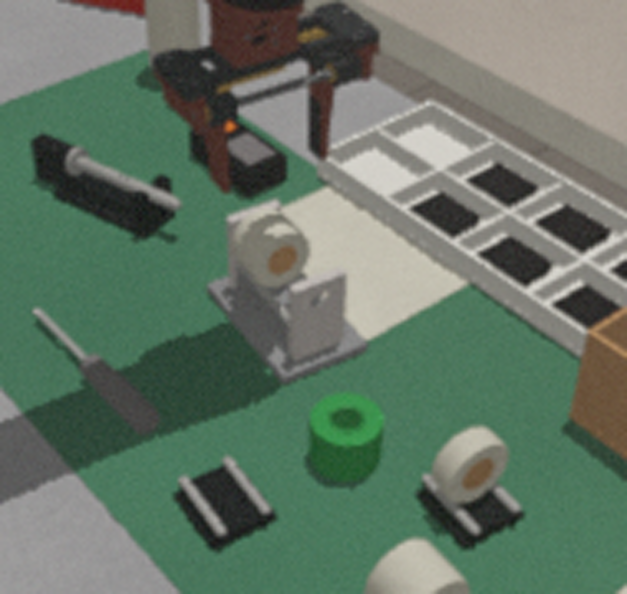

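Emit:
step_arm:
  commands:
    - {"gripper": 100, "x": -13, "y": 52, "z": 2, "roll": -0.008}
    - {"gripper": 100, "x": -13, "y": 52, "z": 2, "roll": -0.008}
    - {"gripper": 100, "x": -13, "y": 52, "z": 2, "roll": -0.008}
    - {"gripper": 100, "x": -14, "y": 51, "z": 2, "roll": -0.008}
    - {"gripper": 100, "x": -14, "y": 51, "z": 2, "roll": -0.008}
    - {"gripper": 100, "x": -14, "y": 51, "z": 2, "roll": -0.008}
    - {"gripper": 100, "x": -14, "y": 45, "z": 2, "roll": -0.008}
    - {"gripper": 100, "x": 0, "y": 0, "z": 0, "roll": 0}

```text
clock: 9.48
tool_pos: [0.4681, -0.3583, 0.1361]
tcp_rot: [-3.139, -0.008, -0.086]
ft_force: [0.8, 0.3, 0.1]
width: 1.001
```

```bash
python3 plan.py .471 -.3585 .04 -.095 4
```

```text
t 9.47 pos [ 0.4681 -0.3583  0.1361] yaw -0.0858 tilt 0.48 F [0.8 0.3 0.1] w 1.001
delta world [  2.9  -0.2 -96.1] dyaw -0.009
[np.float64(0.5), np.float64(0.0), np.float64(24.0)] roll 0.002
[np.float64(0.5), np.float64(0.0), np.float64(24.0)] roll 0.002
[np.float64(0.5), np.float64(0.0), np.float64(24.0)] roll 0.002
[np.float64(0.5), np.float64(0.0), np.float64(24.0)] roll 0.002
```

Emit:
step_arm:
  commands:
    - {"gripper": 100, "x": 0.5, "y": 0, "z": 30, "roll": 0.004}
    - {"gripper": 100, "x": 0, "y": 0, "z": 30, "roll": 0.003}
    - {"gripper": 100, "x": 0, "y": 0, "z": 30, "roll": 0}
    - {"gripper": 100, "x": 0, "y": 0, "z": 12, "roll": 0}
    - {"gripper": 100, "x": 0, "y": 0, "z": 0, "roll": 0}

```text
clock: 10.1
tool_pos: [0.4713, -0.3526, 0.0294]
tcp_rot: [-3.134, -0.006, -0.089]
ft_force: [0.8, 0.0, 0.3]
width: 0.998
```

```bash
python3 plan.py .471 -.3585 .027 -.095 1
```

```text
t 10.1 pos [ 0.4713 -0.3526  0.0294] yaw -0.089 tilt 0.54 F [0.8 0.  0.3] w 0.998
delta world [-0.3 -5.9 -2.4] dyaw -0.006
[np.float64(0.2), np.float64(5.9), np.float64(2.4)] roll 0.006
```

Emit:
step_arm:
  commands:
    - {"gripper": 100, "x": 0, "y": 6, "z": 2.5, "roll": 0.006}
    - {"gripper": 100, "x": 0, "y": 0, "z": 0, "roll": 0}

```text
clock: 10.35
tool_pos: [0.472, -0.3593, 0.0284]
tcp_rot: [-3.135, -0.008, -0.095]
ft_force: [0.4, 1.0, 0.0]
width: 1.0
```

```bash
python3 plan.py .471 -.3585 .027 -.095 1
```

```text
t 10.35 pos [ 0.472  -0.3593  0.0284] yaw -0.0949 tilt 0.6 F [0.4 1.  0. ] w 1.0
delta world [-1.   0.8 -1.4] dyaw -0.0
[np.float64(-1.0), np.float64(-0.7), np.float64(1.4)] roll 0.0
```

Emit:
step_arm:
  commands:
    - {"gripper": 60, "x": 0, "y": 0, "z": 0, "roll": 0}
    - {"gripper": 50, "x": 0, "y": 0, "z": 0, "roll": 0}
    - {"gripper": 50, "x": 0, "y": 0, "z": 0, "roll": 0}
    - {"gripper": 50, "x": 0, "y": 0, "z": 0, "roll": 0}
    - {"gripper": 50, "x": 0, "y": 0, "z": -20, "roll": 0}
    - {"gripper": 50, "x": 0, "y": 0, "z": -40, "roll": 0}
    - {"gripper": 50, "x": 0, "y": 0, "z": -40, "roll": 0}
    - {"gripper": 50, "x": 0, "y": 0, "z": -30, "roll": 0}
  force: 25

```text
clock: 11.35
tool_pos: [0.4701, -0.3599, 0.1648]
tcp_rot: [-3.135, -0.007, -0.096]
ft_force: [0.4, -0.4, -2.4]
width: 0.66
```

```bash
python3 plan.py .605 -.062 .165 -.148 6
```

```text
t 11.35 pos [ 0.4701 -0.3599  0.1648] yaw -0.0958 tilt 0.57 F [ 0.4 -0.4 -2.4] w 0.66
delta world [1.349e+02 2.979e+02 2.000e-01] dyaw -0.052
[np.float64(17.6), np.float64(-51.6), np.float64(0.5)] roll 0.009
[np.float64(17.2), np.float64(-51.7), np.float64(0.4)] roll 0.009
[np.float64(16.7), np.float64(-51.9), np.float64(0.4)] roll 0.009
[np.float64(16.3), np.float64(-52.0), np.float64(0.4)] roll 0.009
[np.float64(15.8), np.float64(-52.1), np.float64(0.4)] roll 0.009
[np.float64(15.4), np.float64(-52.3), np.float64(0.4)] roll 0.009
```

Emit:
step_arm:
  commands:
    - {"gripper": 50, "x": 17, "y": -52, "z": 0, "roll": 0.009}
    - {"gripper": 50, "x": 17, "y": -52, "z": 0, "roll": 0.009}
    - {"gripper": 50, "x": 17, "y": -52, "z": 0, "roll": 0.009}
    - {"gripper": 50, "x": 16, "y": -52, "z": 0, "roll": 0.009}
    - {"gripper": 50, "x": 16, "y": -52, "z": 0, "roll": 0.009}
    - {"gripper": 50, "x": 15, "y": -45, "z": 0, "roll": 0.009}
    - {"gripper": 50, "x": 0, "y": 0, "z": 0, "roll": 0}

```text
clock: 12.22
tool_pos: [0.6138, -0.0619, 0.1818]
tcp_rot: [-3.135, -0.028, -0.155]
ft_force: [-0.1, -1.3, -0.7]
width: 0.663
```

```bash
python3 plan.py .605 -.062 .12 -.148 2; python3 - <<'E'
from meas import *
s,d2=snap("side","s5")
cv2.imwrite("pics/s5c.png",cv2.resize(s[90:270,240:430,::-1],None,fx=3.3,fy=3.3,interpolation=cv2.INTER_CUBIC))
t=r.get_state()["tool_pos"]
X=fitroll("side","s5",t[:2],t[2]+.018)
R0=np.array([np.cos(-.148),np.sin(-.148)]);A=np.array([.148,.989])
for nm,Y in(("held",X),("first",fitroll("side","s4",(.612,-.012),.08))):
    al=(Y[:,:2]-[.6073,-.0379])@A; ac=(Y[:,:2]-[.6073,-.0379])@R0
    print(nm,"al",np.percentile(al,[1,10,50,90,99]).round(4),"ac",np.percentile(ac,[1,10,50,90,99]).round(4))
print("tcp al ac",(t[:2]-[.6073,-.0379])@A,(t[:2]-[.6073,-.0379])@R0)
E
```

```text
t 12.22 pos [ 0.6138 -0.0619  0.1818] yaw -0.1548 tilt 1.66 F [-0.1 -1.3 -0.7] w 0.663
delta world [ -8.8  -0.1 -61.8] dyaw 0.007
[np.float64(-5.2), np.float64(0.9), np.float64(30.8)] roll -0.003
[np.float64(-5.2), np.float64(0.9), np.float64(30.8)] roll -0.003
side 385 mean [ 0.6089 -0.0745  0.21  ] rect ((616.6009521484375, -63.79765319824219), (46.855106353759766, 70.70028686523438), 82.0062255859375) z [0.173  0.2297] px [334.5 155.5]
side 390 mean [ 0.6037 -0.0139  0.0846] rect ((612.2733154296875, -5.255390167236328), (63.25484085083008, 59.530330657958984), 81.12373352050781) z [0.051  0.1018] px [319.6 182.6]
held al [-0.0469 -0.0454 -0.0421 -0.0173 -0.0049] ac [-0.0203 -0.0155  0.0042  0.032   0.046 ]
first al [0.002  0.0046 0.0172 0.0552 0.0627] ac [-0.0295 -0.027  -0.0113  0.0189  0.027 ]
tcp al ac -0.02586083766980807 0.00945126273932811
```

View pics/s5c.png

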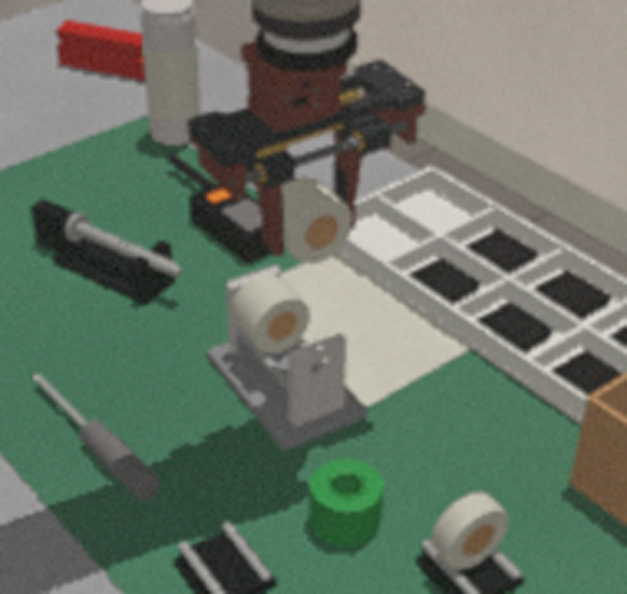

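Emit:
step_arm:
  commands:
    - {"gripper": 50, "x": -4, "y": 0, "z": 20, "roll": -0.003}
    - {"gripper": 50, "x": -4, "y": 0, "z": 25, "roll": -0.003}
    - {"gripper": 50, "x": 0, "y": 0, "z": 15, "roll": 0}
    - {"gripper": 50, "x": 0, "y": 0, "z": 0, "roll": 0}

```text
clock: 12.78
tool_pos: [0.6063, -0.0699, 0.1242]
tcp_rot: [-3.138, -0.033, -0.159]
ft_force: [0.4, 0.6, -1.0]
width: 0.664
```

```bash
python3 plan.py .6044 -.0605 .07 -.148 3
```

```text
t 12.78 pos [ 0.6063 -0.0699  0.1242] yaw -0.1593 tilt 1.91 F [ 0.4  0.6 -1. ] w 0.664
delta world [ -1.9   9.4 -54.2] dyaw 0.011
[np.float64(-1.7), np.float64(-2.9), np.float64(18.0)] roll -0.004
[np.float64(-1.7), np.float64(-2.9), np.float64(18.0)] roll -0.004
[np.float64(-1.7), np.float64(-2.9), np.float64(18.0)] roll -0.004
```

Emit:
step_arm:
  commands:
    - {"gripper": 50, "x": 0, "y": -9, "z": 5, "roll": -0.008}
    - {"gripper": 50, "x": -1, "y": -1, "z": 10, "roll": -0.004}
    - {"gripper": 50, "x": -0.5, "y": -1, "z": 10, "roll": 0}
    - {"gripper": 50, "x": 0, "y": 0, "z": 0, "roll": 0}

```text
clock: 13.28
tool_pos: [0.6088, -0.0586, 0.0994]
tcp_rot: [-3.138, -0.036, -0.147]
ft_force: [0.0, 0.3, -1.5]
width: 0.662
```

```bash
python3 plan.py .6044 -.0605 .07 -.148 2
```

```text
t 13.28 pos [ 0.6088 -0.0586  0.0994] yaw -0.147 tilt 2.07 F [ 0.   0.3 -1.5] w 0.662
delta world [ -4.4  -1.9 -29.4] dyaw -0.001
[np.float64(-2.6), np.float64(1.3), np.float64(14.6)] roll 0.0
[np.float64(-2.6), np.float64(1.3), np.float64(14.6)] roll 0.0
```

Emit:
step_arm:
  commands:
    - {"gripper": 50, "x": -4, "y": 4, "z": 0, "roll": 0}
    - {"gripper": 50, "x": 0, "y": 0, "z": 0, "roll": 0}

```text
clock: 13.52
tool_pos: [0.604, -0.0626, 0.0993]
tcp_rot: [-3.138, -0.036, -0.147]
ft_force: [-1.0, 0.2, -0.4]
width: 0.662
```

```bash
python3 plan.py .6039 -.0625 .07 -.148 2;python3 - <<'E'
from meas import *
t=r.get_state()["tool_pos"]
R0=np.array([np.cos(-.148),np.sin(-.148)]);A=np.array([.148,.989])
print("tcp al ac",(t[:2]-[.6073,-.0379])@A,(t[:2]-[.6073,-.0379])@R0)
p,_=snap("top","t6");s,_=snap("side","s6")
cv2.imwrite("pics/s6c.png",cv2.resize(s[90:270,240:430,::-1],None,fx=3.3,fy=3.3,interpolation=cv2.INTER_CUBIC))
E
```

```text
t 13.53 pos [ 0.604  -0.0626  0.0993] yaw -0.1474 tilt 2.07 F [-1.   0.2 -0.4] w 0.662
delta world [ -0.1   0.1 -29.3] dyaw -0.001
[np.float64(-0.6), np.float64(-0.0), np.float64(14.7)] roll 0.0
[np.float64(-0.6), np.float64(-0.0), np.float64(14.7)] roll 0.0
tcp al ac -0.024969348528842805 0.0003641535435393509
```

View pics/s6c.png

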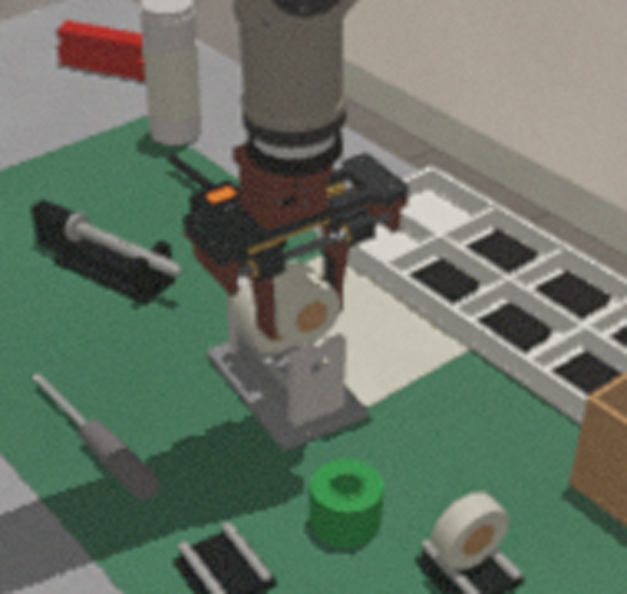

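Emit:
step_arm:
  commands:
    - {"gripper": 50, "x": 0, "y": -1, "z": 12, "roll": 0}
    - {"gripper": 50, "x": 0, "y": -1, "z": 12, "roll": 0}
    - {"gripper": 50, "x": 0, "y": 0, "z": 0, "roll": 0}

```text
clock: 14.0
tool_pos: [0.6058, -0.0597, 0.0736]
tcp_rot: [-3.138, -0.037, -0.146]
ft_force: [0.4, -0.3, -0.8]
width: 0.664
```

```bash
python3 plan.py .606 -.0627 .058 -.148 2
```

```text
t 14.0 pos [ 0.6058 -0.0597  0.0736] yaw -0.1464 tilt 2.11 F [ 0.4 -0.3 -0.8] w 0.664
delta world [  0.2  -3.  -15.6] dyaw -0.002
[np.float64(0.0), np.float64(1.5), np.float64(7.8)] roll 0.001
[np.float64(0.0), np.float64(1.5), np.float64(7.8)] roll 0.001
```

Emit:
step_arm:
  commands:
    - {"gripper": 50, "x": 0, "y": 3, "z": 4, "roll": 0}
    - {"gripper": 50, "x": 0, "y": 0, "z": 8, "roll": 0}
    - {"gripper": 50, "x": 0, "y": 0, "z": 4, "roll": 0}
    - {"gripper": 50, "x": 0, "y": 0, "z": 4, "roll": 0}

```text
clock: 14.5
tool_pos: [0.6063, -0.0631, 0.0537]
tcp_rot: [-3.137, -0.036, -0.147]
ft_force: [-13.6, 2.9, 34.0]
width: 0.664
```

```bash
python3 plan.py .606 -.0627 .053 -.148 1
```

```text
t 14.5 pos [ 0.6063 -0.0631  0.0537] yaw -0.1468 tilt 2.1 F [-13.6   2.9  34. ] w 0.664
delta world [-0.3  0.4 -0.7] dyaw -0.001
[np.float64(-0.4), np.float64(-0.4), np.float64(0.7)] roll 0.001
```

Seated in the cradle (contact force 34 N). Release and retreat.

Emit:
step_arm:
  commands:
    - {"gripper": 50, "x": 0, "y": 0, "z": -0.5, "roll": 0}
    - {"gripper": 90, "x": 0, "y": 0, "z": 0, "roll": 0}
    - {"gripper": 100, "x": 0, "y": 0, "z": 0, "roll": 0}
    - {"gripper": 100, "x": 0, "y": 0, "z": 0, "roll": 0}
    - {"gripper": 100, "x": 0, "y": 0, "z": -20, "roll": 0}
    - {"gripper": 100, "x": 0, "y": 0, "z": -30, "roll": 0}
    - {"gripper": 100, "x": 0, "y": 0, "z": -40, "roll": 0}
    - {"gripper": 100, "x": 0, "y": 0, "z": -20, "roll": 0}

```text
clock: 15.5
tool_pos: [0.6021, -0.0637, 0.1701]
tcp_rot: [-3.137, -0.037, -0.148]
ft_force: [-0.4, -0.7, -0.7]
width: 1.0
```

```bash
python3 plan.py .5595 .289 .16 .285 8;python3 - <<'E'
from meas import *
s,_=snap("side","s7")
cv2.imwrite("pics/s7c.png",cv2.resize(s[90:270,240:430,::-1],None,fx=3.3,fy=3.3,interpolation=cv2.INTER_CUBIC))
E
```

```text
t 15.5 pos [ 0.6021 -0.0637  0.1701] yaw -0.1479 tilt 2.11 F [-0.4 -0.7 -0.7] w 1.0
delta world [-42.6 352.7 -10.1] dyaw 0.433
[np.float64(-11.8), np.float64(-42.8), np.float64(1.0)] roll -0.054
[np.float64(-9.5), np.float64(-43.4), np.float64(1.1)] roll -0.054
[np.float64(-7.1), np.float64(-43.8), np.float64(1.2)] roll -0.054
[np.float64(-4.7), np.float64(-44.2), np.float64(1.3)] roll -0.054
[np.float64(-2.3), np.float64(-44.3), np.float64(1.4)] roll -0.054
[np.float64(0.1), np.float64(-44.4), np.float64(1.5)] roll -0.054
[np.float64(2.5), np.float64(-44.3), np.float64(1.5)] roll -0.054
[np.float64(4.9), np.float64(-44.1), np.float64(1.6)] roll -0.054
```

View pics/s7c.png

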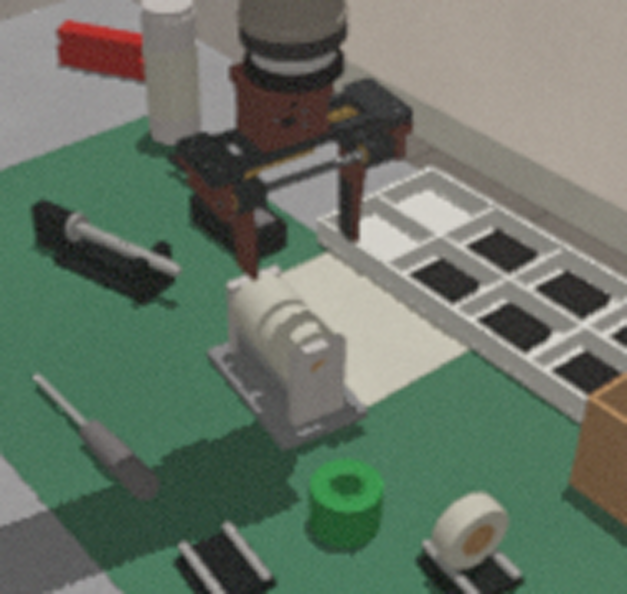

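Emit:
step_arm:
  commands:
    - {"gripper": 100, "x": -12, "y": -43, "z": 1, "roll": -0.054}
    - {"gripper": 100, "x": -10, "y": -43, "z": 1, "roll": -0.054}
    - {"gripper": 100, "x": -7, "y": -44, "z": 1, "roll": -0.054}
    - {"gripper": 100, "x": -5, "y": -44, "z": 1, "roll": -0.054}
    - {"gripper": 100, "x": -2, "y": -44, "z": 1, "roll": -0.054}
    - {"gripper": 100, "x": 0, "y": -44, "z": 1, "roll": -0.054}
    - {"gripper": 100, "x": 2, "y": -44, "z": 1, "roll": -0.054}
    - {"gripper": 100, "x": 5, "y": -40, "z": 1, "roll": -0.054}
    - {"gripper": 100, "x": 0, "y": 0, "z": 0, "roll": 0}

```text
clock: 16.68
tool_pos: [0.5597, 0.2928, 0.168]
tcp_rot: [3.129, -0.047, 0.295]
ft_force: [-1.1, 0.2, -0.1]
width: 1.001
```

```bash
python3 plan.py .5595 .289 .1 .285 2;python3 - <<'E'
from meas import *
p,_=snap("top","t8");s,_=snap("side","s8")
cv2.imwrite("pics/s8c.png",cv2.resize(s[90:270,220:410,::-1],None,fx=3.3,fy=3.3,interpolation=cv2.INTER_CUBIC))
cv2.imwrite("pics/t8c.png",cv2.resize(p[150:215,195:345,::-1],None,fx=5,fy=5,interpolation=cv2.INTER_CUBIC))
R0=np.array([np.cos(-.148),np.sin(-.148)]);A=np.array([.148,.989])
for n,tag,c in(("top","t8",[.60875,-.0368]),("side","s8",[.6073,-.0379])):
    X=fitroll(n,tag,c,.082); k=X[:,2]>.093; X=X[k]
    al=(X[:,:2]-c)@A; ac=(X[:,:2]-c)@R0
    print(k.sum(),"al",np.percentile(al,[1,50,99]).round(4),"ac",np.percentile(ac,[1,50,99]).round(4),"zmax",X[:,2].max())
E
```

```text
t 16.68 pos [0.5597 0.2928 0.168 ] yaw 0.2945 tilt 2.76 F [-1.1  0.2 -0.1] w 1.001
delta world [ -0.2  -3.8 -68. ] dyaw -0.01
[np.float64(-2.2), np.float64(1.4), np.float64(33.9)] roll 0.005
[np.float64(-2.2), np.float64(1.4), np.float64(33.9)] roll 0.005
top 264 mean [ 0.6109 -0.0125  0.0913] rect ((613.1251220703125, -10.984872817993164), (44.64002990722656, 59.642189025878906), 81.95879364013672) z [0.06   0.1025] px [304.7 177.5]
142 al [0.0045 0.0254 0.0473] ac [-0.0186  0.0007  0.0189] zmax 0.10293790209611853
side 474 mean [ 0.5971 -0.0397  0.0911] rect ((604.7316284179688, -38.0076789855957), (96.48951721191406, 56.28021240234375), 82.45516967773438) z [0.0621 0.1022] px [323.3 186. ]
270 al [-0.0477 -0.0044  0.0466] ac [-0.0198 -0.0032  0.0191] zmax 0.10282522138414218
```

View pics/s8c.png

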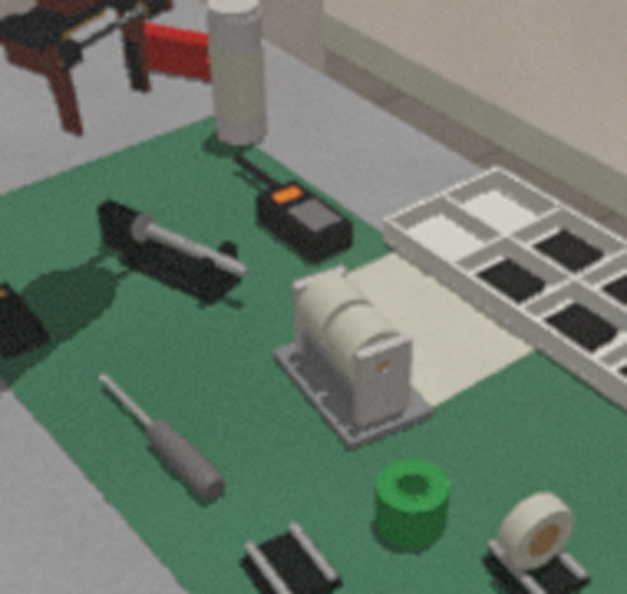

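View pics/t8c.png

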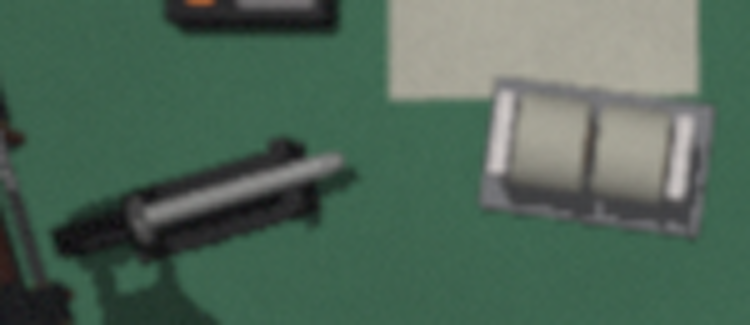

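Emit:
step_arm:
  commands:
    - {"gripper": 100, "x": -1, "y": 4, "z": 20, "roll": 0.01}
    - {"gripper": 100, "x": -2, "y": 1, "z": 30, "roll": 0}
    - {"gripper": 100, "x": -2, "y": 0, "z": 25, "roll": 0}
    - {"gripper": 100, "x": 0, "y": 0, "z": 0, "roll": 0}

```text
clock: 17.27
tool_pos: [0.5645, 0.2733, 0.0936]
tcp_rot: [3.125, -0.05, 0.266]
ft_force: [0.5, -0.6, 0.4]
width: 0.998
```

```bash
python3 plan.py .5605 .289 .025 .285 3
```

```text
t 17.27 pos [0.5645 0.2733 0.0936] yaw 0.2657 tilt 3.0 F [ 0.5 -0.6  0.4] w 0.998
delta world [ -4.   15.7 -68.6] dyaw 0.019
[np.float64(-1.0), np.float64(-5.8), np.float64(22.8)] roll -0.006
[np.float64(-1.0), np.float64(-5.8), np.float64(22.8)] roll -0.006
[np.float64(-1.0), np.float64(-5.8), np.float64(22.8)] roll -0.006
```

Emit:
step_arm:
  commands:
    - {"gripper": 100, "x": 0, "y": -16, "z": 5, "roll": -0.019}
    - {"gripper": 100, "x": -1, "y": -2, "z": 15, "roll": 0}
    - {"gripper": 100, "x": -1, "y": -2, "z": 15, "roll": 0}
    - {"gripper": 100, "x": 0, "y": 0, "z": 0, "roll": 0}

```text
clock: 17.77
tool_pos: [0.5605, 0.293, 0.0587]
tcp_rot: [3.125, -0.053, 0.284]
ft_force: [-0.4, -0.3, -0.6]
width: 1.004
```

```bash
python3 plan.py .5605 .289 .025 .285 2
```

```text
t 17.77 pos [0.5605 0.293  0.0587] yaw 0.2845 tilt 3.18 F [-0.4 -0.3 -0.6] w 1.004
delta world [  0.   -4.  -33.7] dyaw 0.001
[np.float64(-1.4), np.float64(1.7), np.float64(16.8)] roll -0.0
[np.float64(-1.4), np.float64(1.7), np.float64(16.8)] roll -0.0
```

Emit:
step_arm:
  commands:
    - {"gripper": 100, "x": -1, "y": 2, "z": 15, "roll": 0}
    - {"gripper": 100, "x": -1, "y": 0, "z": 14, "roll": 0}
    - {"gripper": 100, "x": 0, "y": 0, "z": 4, "roll": 0}
    - {"gripper": 100, "x": 0, "y": 0, "z": 0, "roll": 0}

```text
clock: 18.27
tool_pos: [0.5612, 0.2896, 0.0231]
tcp_rot: [3.124, -0.052, 0.284]
ft_force: [0.6, 0.1, 0.1]
width: 1.0
```

```bash
python3 plan.py .5605 .289 .022 .285 1; python3 - <<'E'
from meas import *
s,_=snap("side","s9")
cv2.imwrite("pics/s9c.png",cv2.resize(s[80:230,200:330,::-1],None,fx=4,fy=4,interpolation=cv2.INTER_CUBIC))
E
```

```text
t 18.27 pos [0.5612 0.2896 0.0231] yaw 0.2837 tilt 3.17 F [0.6 0.1 0.1] w 1.0
delta world [-0.7 -0.6 -1.1] dyaw 0.001
[np.float64(-0.9), np.float64(0.4), np.float64(1.0)] roll -0.001
```

View pics/s9c.png

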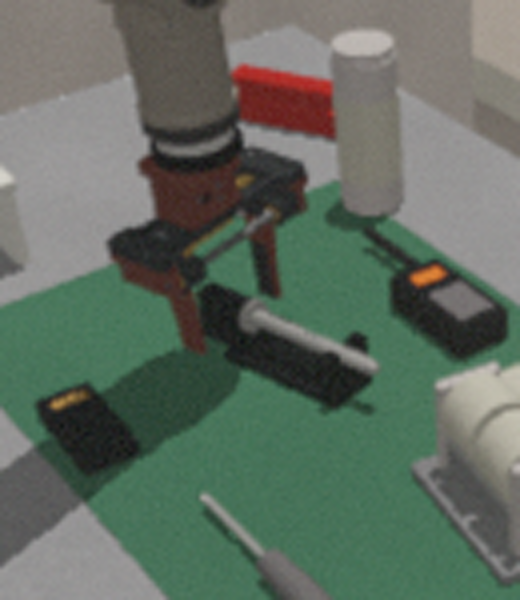

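Emit:
step_arm:
  commands:
    - {"gripper": 30, "x": 0, "y": 0, "z": 0, "roll": 0}
    - {"gripper": 10, "x": 0, "y": 0, "z": 0, "roll": 0}
    - {"gripper": 10, "x": 0, "y": 0, "z": 0, "roll": 0}
    - {"gripper": 10, "x": 0, "y": 0, "z": 0, "roll": 0}
    - {"gripper": 10, "x": 0, "y": 0, "z": 0, "roll": 0}
    - {"gripper": 10, "x": 0, "y": 0, "z": 0, "roll": 0}
  force: 50

```text
clock: 19.08
tool_pos: [0.562, 0.2903, 0.0247]
tcp_rot: [3.125, -0.055, 0.284]
ft_force: [0.7, -0.1, 0.8]
width: 0.357
```

Emit:
step_arm:
  commands:
    - {"gripper": 10, "x": 0, "y": 0, "z": -10, "roll": 0}
    - {"gripper": 10, "x": 0, "y": 0, "z": -20, "roll": 0}
    - {"gripper": 10, "x": 0, "y": 0, "z": -20, "roll": 0}
    - {"gripper": 10, "x": 0, "y": 0, "z": 0, "roll": 0}

```text
clock: 19.58
tool_pos: [0.5592, 0.2905, 0.0789]
tcp_rot: [3.126, -0.056, 0.283]
ft_force: [0.7, 0.3, -1.2]
width: 0.238
```

```bash
python3 plan.py .5605 .289 .051 .285 1; python3 - <<'E'
from meas import *
s,_=snap("side","s10");p,_=snap("top","t10")
cv2.imwrite("pics/s10c.png",cv2.resize(s[80:230,200:330,::-1],None,fx=4,fy=4,interpolation=cv2.INTER_CUBIC))
E
```

```text
t 19.57 pos [0.5592 0.2905 0.0789] yaw 0.2834 tilt 3.33 F [ 0.7  0.3 -1.2] w 0.238
delta world [  1.3  -1.5 -27.9] dyaw 0.002
[np.float64(-0.8), np.float64(1.3), np.float64(27.9)] roll -0.002
```

View pics/s10c.png

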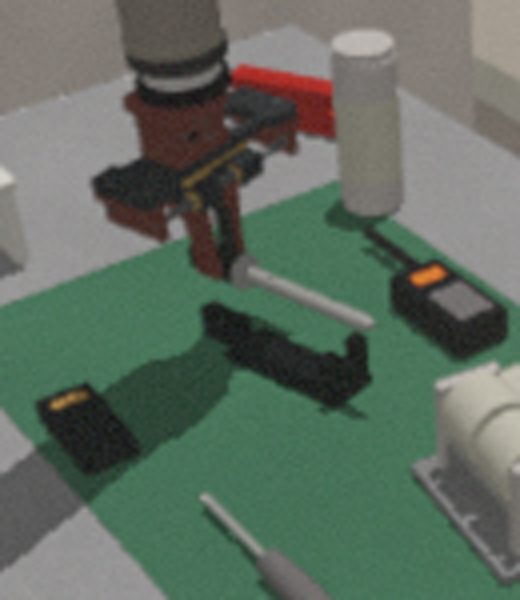

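```bash
cat >> meas.py <<'E'
def ray(n,u,v):
    m,f=cam(n);T=np.array(m["T"]);d=T[:3,:3]@np.array([(u-m["cx"])/f,(v-m["cy"])/f,1]);return T[:3,3].copy(),d/np.linalg.norm(d)
BS=np.array([.0014,.001,0]) # side camera shift to agree with top/robot
def shaft(tags,A,B,halfw=.02):
    """A,B approx world ends of shaft (collar,tip). returns axis pt/dir by plane intersection"""
    pl=[];ends={}
    for n,t in tags:
        z=np.load(t+".npz");im=z["p"];C=cloud(n,z["d"])
        a=np.array(A);b=np.array(B);L=np.linalg.norm(b-a);d=(b-a)/L
        al=(C-a)@d; pe=np.linalg.norm((C-a)-al[...,None]*d,axis=-1)
        hsv=cv2.cvtColor(im,cv2.COLOR_RGB2HSV)
        m=(al>.008)&(al<L+.02)&(pe<halfw)&(hsv[...,1]<70)&(hsv[...,2]>70)
        k,l,st,_=cv2.connectedComponentsWithStats(m.astype(np.uint8)); m=l==1+np.argmax(st[1:,4])
        q=np.argwhere(m)[:,::-1].astype(np.float32); alm=al[m]
        sel=q[(alm>.012)&(alm<L-.012)]
        vx,vy,x0,y0=cv2.fitLine(sel,cv2.DIST_L2,0,1e-3,1e-3).ravel()
        o,d1=ray(n,x0,y0);_,d2=ray(n,x0+50*vx,y0+50*vy)
        if n=="side":o=o+BS
        nn=np.cross(d1,d2);nn/=np.linalg.norm(nn);pl.append((nn,nn@o))
        X=C[m]+(BS if n=="side" else 0);ax=X-a
        print(n,m.sum(),"al range",alm.min().round(4),alm.max().round(4),"zmean top half",X[:,2].mean().round(4))
        c3,v3=X.mean(0),np.linalg.svd(X-X.mean(0),full_matrices=False)[2][0]
        if v3[1]>0:v3=-v3
        print("  3d pts mean",c3.round(4),"dir yaw",np.arctan2(v3[0],-v3[1]).round(4),"elev",np.arcsin(v3[2]).round(4))
    d=np.cross(pl[0][0],pl[1][0]);d/=np.linalg.norm(d)
    if d[1]>0:d=-d
    M=np.array([pl[0][0],pl[1][0],d]);p=np.linalg.solve(M,[pl[0][1],pl[1][1],d@((np.array(A)+B)/2)])
    print("AXIS pt",p.round(4),"yaw",np.arctan2(d[0],-d[1]).round(4),"elev",np.arcsin(d[2]).round(4))
    return p,d
E
python3 - <<'E'
from meas import *
z=np.load("s10.npz");C=cloud("side",z["d"])
t=np.array(r.get_state()["tool_pos"]);d=np.array([.281,-.96,0])
g=t+[0,0,.019]
A=g+d*.0335;B=A+d*.136
p,dd=shaft((("top","t10"),("side","s10")),A,B)
print("expect",A.round(4),B.round(4), "axis at y of grip:",(p+dd*((g-p)@dd)).round(4),"grasp",g.round(4))
E
```

```text
top 161 al range 0.0081 0.1334 zmean top half 0.0869
  3d pts mean [0.5862 0.1908 0.0869] dir yaw 0.2806 elev -0.0102
side 131 al range 0.009 0.1347 zmean top half 0.0879
  3d pts mean [0.5862 0.1874 0.0879] dir yaw 0.2856 elev -0.0099
AXIS pt [0.5857 0.1923 0.0872] yaw 0.2794 elev -0.0012
expect [0.5675 0.2578 0.096 ] [0.6058 0.1273 0.096 ] axis at y of grip: [0.5577 0.2899 0.0874] grasp [0.5581 0.29   0.096 ]
```

```bash
python3 plan.py .6459 .2119 .085 -.148 8
```

```text
t 19.68 pos [0.5581 0.29   0.077 ] yaw 0.2837 tilt 3.19 F [-0.4 -0.4 -1.9] w 0.235
delta world [ 87.8 -78.1   8. ] dyaw -0.432
[np.float64(7.8), np.float64(12.5), np.float64(-0.4)] roll 0.054
[np.float64(8.5), np.float64(12.0), np.float64(-0.4)] roll 0.054
[np.float64(9.1), np.float64(11.5), np.float64(-0.3)] roll 0.054
[np.float64(9.7), np.float64(11.0), np.float64(-0.3)] roll 0.054
[np.float64(10.3), np.float64(10.5), np.float64(-0.3)] roll 0.054
[np.float64(10.9), np.float64(9.9), np.float64(-0.3)] roll 0.054
[np.float64(11.4), np.float64(9.3), np.float64(-0.2)] roll 0.054
[np.float64(11.9), np.float64(8.7), np.float64(-0.2)] roll 0.054
```

Emit:
step_arm:
  commands:
    - {"gripper": 10, "x": 8, "y": 12, "z": -1, "roll": 0.054}
    - {"gripper": 10, "x": 8, "y": 12, "z": -1, "roll": 0.054}
    - {"gripper": 10, "x": 9, "y": 11, "z": -1, "roll": 0.054}
    - {"gripper": 10, "x": 10, "y": 11, "z": -1, "roll": 0.054}
    - {"gripper": 10, "x": 10, "y": 10, "z": -1, "roll": 0.054}
    - {"gripper": 10, "x": 11, "y": 10, "z": -1, "roll": 0.054}
    - {"gripper": 10, "x": 11, "y": 9, "z": 0, "roll": 0.054}
    - {"gripper": 10, "x": 12, "y": 8, "z": 0, "roll": 0.054}
    - {"gripper": 10, "x": 0, "y": 0, "z": 0, "roll": 0}
  force: 60

```text
clock: 20.8
tool_pos: [0.6501, 0.2047, 0.0867]
tcp_rot: [-3.136, -0.054, -0.183]
ft_force: [0.3, -0.9, -1.7]
width: 0.235
```

```bash
python3 plan.py .6459 .2119 .068 -.148 1;  python3 - <<'E'
from meas import *
s,_=snap("side","s11");p,_=snap("top","t11")
cv2.imwrite("pics/s11c.png",cv2.resize(s[90:220,230:370,::-1],None,fx=4.5,fy=4.5,interpolation=cv2.INTER_CUBIC))
cv2.imwrite("pics/t11c.png",cv2.resize(p[140:215,215:345,::-1],None,fx=5,fy=5,interpolation=cv2.INTER_CUBIC))
E
```

```text
t 20.8 pos [0.6501 0.2047 0.0867] yaw -0.183 tilt 3.12 F [ 0.3 -0.9 -1.7] w 0.235
delta world [ -4.2   7.2 -18.7] dyaw 0.035
[np.float64(-6.5), np.float64(-6.2), np.float64(18.4)] roll -0.035
```

View pics/s11c.png

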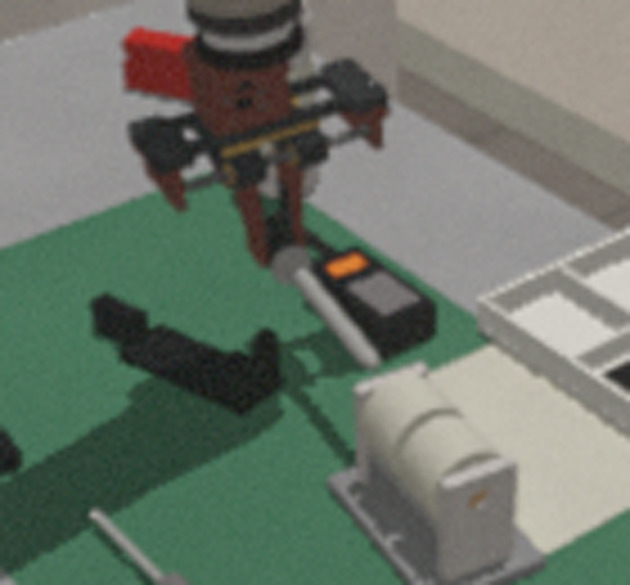

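View pics/t11c.png

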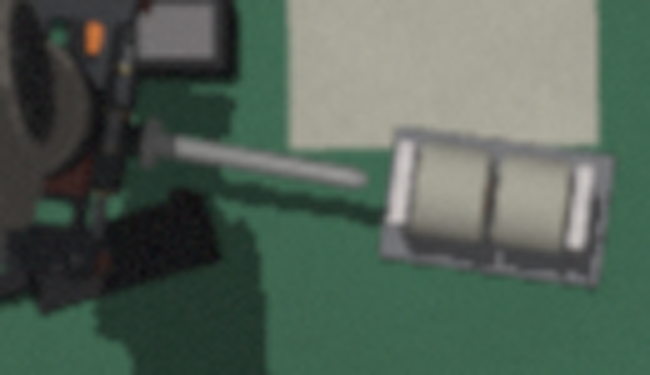

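Emit:
step_arm:
  commands:
    - {"gripper": 10, "x": -3, "y": -4, "z": 4, "roll": -0.018}
    - {"gripper": 10, "x": -3, "y": -4, "z": 4, "roll": -0.017}
    - {"gripper": 10, "x": 0, "y": 0, "z": 4, "roll": 0}
    - {"gripper": 10, "x": 0, "y": 0, "z": 0, "roll": 0}

```text
clock: 21.4
tool_pos: [0.6428, 0.2185, 0.0726]
tcp_rot: [-3.137, -0.051, -0.138]
ft_force: [0.4, -0.3, -2.3]
width: 0.233
```

```bash
cat > insp.py <<'E'
from meas import *
import sys
def hol(X): 
    c=np.array([.6087,-.0368]);X=np.asarray(X);d=X[:2]-c
    return np.array([d@[.989,-.148],d@[.148,.989],X[2]])
def run(tag):
    s,_=snap("side","s"+tag);p,_=snap("top","t"+tag)
    st=r.get_state();t=np.array(st["tool_pos"]);y=st["tcp_rot"][2];d=np.array([-np.sin(y)*-1,-np.cos(y),0])
    g=t+[0,0,.008];A=g+d*.0335;B=A+d*.136
    P,dd=shaft((("top","t"+tag),("side","s"+tag)),A,B)
    for nm,k in(("grip",0),("collar",.0335),("tip",.1695)):
        X=P+dd*((g-P)@dd+k); print(nm,"world",X.round(4),"holder mm",(hol(X)*1000).round(1))
    print("tcp holder",(hol(t)*1000).round(1),"axis yaw rel holder",(np.arctan2(dd[0],-dd[1])+.1485).round(4))
    cv2.imwrite(f"pics/s{tag}c.png",cv2.resize(s[100:210,250:370,::-1],None,fx=5,fy=5,interpolation=cv2.INTER_CUBIC))
    cv2.imwrite(f"pics/t{tag}c.png",cv2.resize(p[140:215,215:345,::-1],None,fx=5,fy=5,interpolation=cv2.INTER_CUBIC))
run(sys.argv[1])
E
python3 plan.py .6459 .2119 .068 -.148 1;  python3 insp.py 12
```

```text
t 21.4 pos [0.6428 0.2185 0.0726] yaw -0.1382 tilt 2.91 F [ 0.4 -0.3 -2.3] w 0.233
delta world [ 3.1 -6.6 -4.6] dyaw -0.01
[np.float64(3.8), np.float64(6.1), np.float64(4.8)] roll 0.01
top 166 al range 0.0097 0.1319 zmean top half 0.079
  3d pts mean [0.6284 0.1162 0.079 ] dir yaw -0.1372 elev -0.0317
side 117 al range 0.0104 0.1346 zmean top half 0.0799
  3d pts mean [0.626  0.1119 0.0799] dir yaw -0.1314 elev -0.0363
AXIS pt [0.6289 0.1181 0.077 ] yaw -0.1366 elev -0.0284
grip world [0.6427 0.2185 0.0799] holder mm [ -4.2 257.6  79.9]
collar world [0.6381 0.1854 0.0789] holder mm [ -3.8 224.1  78.9]
tip world [0.6196 0.0507 0.0751] holder mm [-2.1 88.2 75.1]
tcp holder [ -3.7 257.5  73.1] axis yaw rel holder 0.0119
```

View pics/s12c.png

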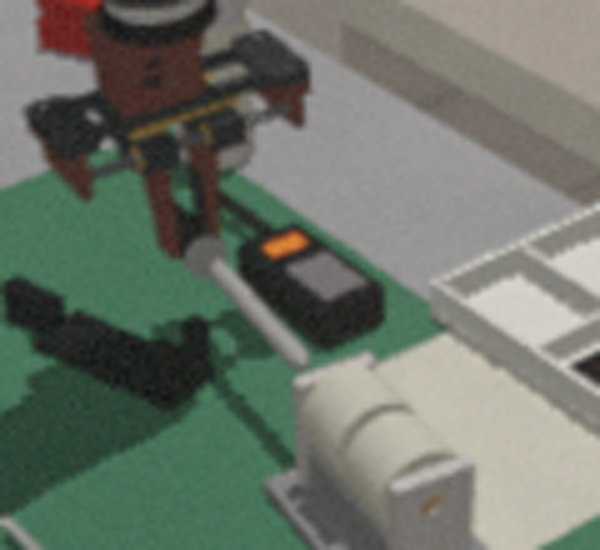

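View pics/t12c.png

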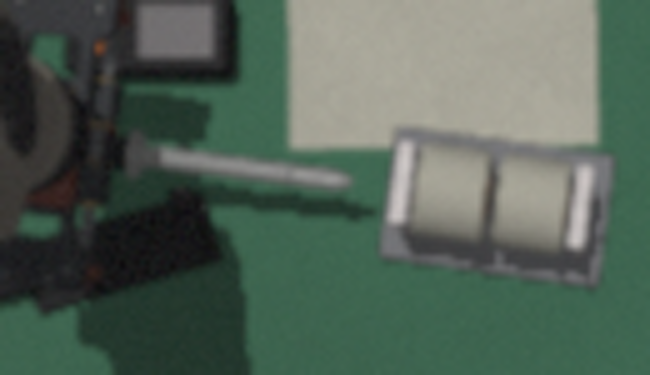

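```bash
python3 - <<'E'
from meas import *
d=np.array([.281,-.96,0]);A=np.array([.5675,.2595,.04]);
P,dd=shaft((("top","top0"),("side","side0")),A,A+.136*d)
E
```

```text
top 156 al range 0.008 0.1343 zmean top half 0.0435
  3d pts mean [0.5884 0.1906 0.0435] dir yaw 0.2801 elev -0.0115
side 114 al range 0.0085 0.1361 zmean top half 0.0445
  3d pts mean [0.5885 0.1884 0.0445] dir yaw 0.2886 elev -0.0071
AXIS pt [0.587  0.1945 0.0445] yaw 0.2671 elev 0.0412
```

Emit:
step_arm:
  commands:
    - {"gripper": 10, "x": 4, "y": 2, "z": 3, "roll": 0.011}
    - {"gripper": 10, "x": 0, "y": 0, "z": 2, "roll": 0}
    - {"gripper": 10, "x": 0, "y": 0, "z": 0, "roll": 0}

```text
clock: 21.88
tool_pos: [0.6479, 0.2151, 0.0683]
tcp_rot: [-3.136, -0.052, -0.151]
ft_force: [0.5, 0.1, -2.1]
width: 0.233
```

```bash
python3 plan.py .6459 .2119 .068 -.148 1;  python3 insp.py 13
```

```text
t 21.88 pos [0.6479 0.2151 0.0683] yaw -0.1512 tilt 2.99 F [ 0.5  0.1 -2.1] w 0.233
delta world [-2.  -3.2 -0.3] dyaw 0.003
[np.float64(-1.5), np.float64(3.5), np.float64(0.2)] roll -0.003
top 167 al range 0.0083 0.1322 zmean top half 0.0748
  3d pts mean [0.6322 0.1137 0.0748] dir yaw -0.1523 elev -0.0249
side 116 al range 0.0102 0.1346 zmean top half 0.076
  3d pts mean [0.6301 0.1105 0.076 ] dir yaw -0.148 elev -0.0317
AXIS pt [0.6325 0.1149 0.0733] yaw -0.1521 elev -0.0206
grip world [0.6479 0.2152 0.0754] holder mm [  1.5 255.   75.4]
collar world [0.6428 0.1821 0.0747] holder mm [  1.4 221.5  74.7]
tip world [0.6222 0.0477 0.0719] holder mm [ 0.9 85.5 71.9]
tcp holder [  1.5 255.   68.5] axis yaw rel holder -0.0036
```

View pics/t13c.png

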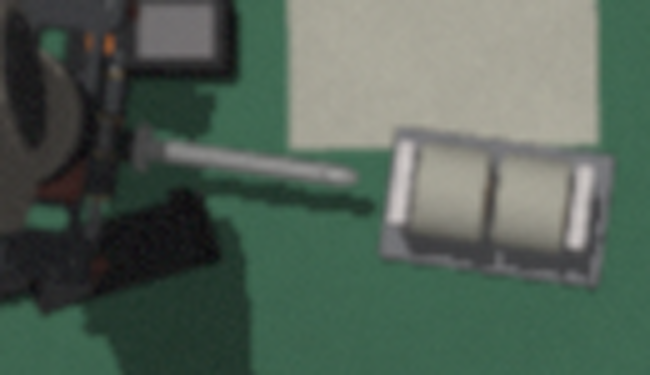

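Emit:
step_arm:
  commands:
    - {"gripper": 10, "x": -1, "y": 8, "z": 1, "roll": -0.002}
    - {"gripper": 10, "x": 0, "y": 8, "z": 0, "roll": 0}
    - {"gripper": 10, "x": 0, "y": 0, "z": 0, "roll": 0}

```text
clock: 22.35
tool_pos: [0.6443, 0.1977, 0.0674]
tcp_rot: [-3.136, -0.052, -0.15]
ft_force: [-1.0, 0.7, -2.1]
width: 0.232
```

```bash
python3 plan.py .6459 .2119 .068 -.148 1;  python3 insp.py 14
```

```text
t 22.35 pos [0.6443 0.1977 0.0674] yaw -0.1495 tilt 3.01 F [-1.   0.7 -2.1] w 0.232
delta world [ 1.6 14.2  0.6] dyaw 0.002
[np.float64(-0.5), np.float64(-14.3), np.float64(-0.6)] roll -0.002
top 167 al range 0.0091 0.1336 zmean top half 0.0742
  3d pts mean [0.6288 0.0965 0.0742] dir yaw -0.1467 elev -0.0379
side 113 al range 0.009 0.1493 zmean top half 0.0772
  3d pts mean [0.627  0.0956 0.0772] dir yaw -0.1374 elev 0.0558
AXIS pt [0.6293 0.0986 0.0727] yaw -0.1477 elev -0.022
grip world [0.6442 0.199  0.0749] holder mm [2.000e-01 2.384e+02 7.490e+01]
collar world [0.6393 0.1658 0.0742] holder mm [2.000e-01 2.049e+02 7.420e+01]
tip world [0.6192 0.0313 0.0712] holder mm [ 0.3 69.  71.2]
tcp holder [  0.4 238.4  67.4] axis yaw rel holder 0.0008
```

View pics/t14c.png

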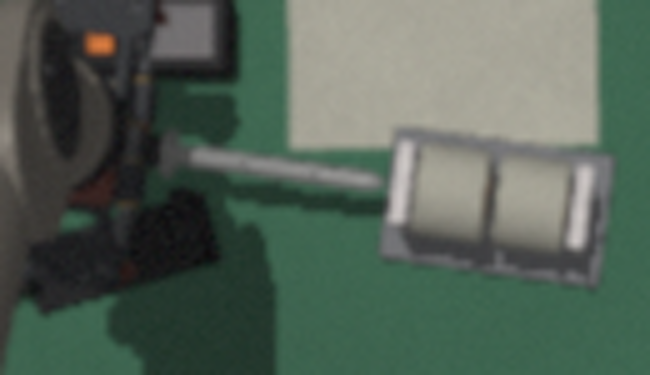

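View pics/s14c.png

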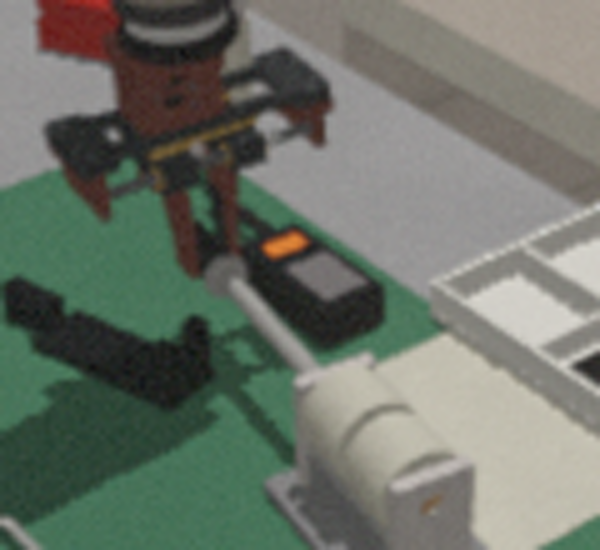

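Emit:
step_arm:
  commands:
    - {"gripper": 10, "x": 0, "y": 6, "z": 0, "roll": 0}
    - {"gripper": 10, "x": 0, "y": 6, "z": 0, "roll": 0}
    - {"gripper": 10, "x": 0, "y": 6, "z": 0, "roll": 0}

```text
clock: 22.82
tool_pos: [0.6416, 0.181, 0.0673]
tcp_rot: [-3.135, -0.052, -0.147]
ft_force: [-0.4, 0.3, -1.6]
width: 0.233
```

```bash
cat > st.py <<'E'
from h import *
s=r.get_state();t=np.array(s["tool_pos"]);d=t[:2]-[.6087,-.0368]
print("t",round(s["clock"],2),"holder x,y,z mm",(d@[.989,-.148]*1000).round(1),(d@[.148,.989]*1000).round(1),(t[2]*1000).round(1),"tip y",(d@[.148,.989]*1000-169.5).round(1),"rot",np.round(s["tcp_rot"],4),"F",np.round(s["ft_force"],1),"M",np.round(s["wrist_torque"],2),"w",round(s["width"],3))
E
python3 st.py
```

```text
t 22.82 holder x,y,z mm 0.3 220.3 67.3 tip y 50.8 rot [-3.1354 -0.0524 -0.147 ] F [-0.4  0.3 -1.6] M [0.04 0.1  0.05] w 0.233
```

Emit:
step_arm:
  commands:
    - {"gripper": 10, "x": 0, "y": 8, "z": 0, "roll": 0.001}
    - {"gripper": 10, "x": 0, "y": 8, "z": 0, "roll": 0}
    - {"gripper": 10, "x": 0, "y": 8, "z": 0, "roll": 0}
    - {"gripper": 10, "x": 0, "y": 8, "z": 0, "roll": 0}

```text
clock: 23.32
tool_pos: [0.6366, 0.1466, 0.0671]
tcp_rot: [-3.136, -0.053, -0.149]
ft_force: [-0.0, 1.0, -1.8]
width: 0.235
```

```bash
python3 st.py
```

```text
t 23.32 holder x,y,z mm 0.4 185.5 67.1 tip y 16.0 rot [-3.1356 -0.0525 -0.1486] F [-0.   1.  -1.8] M [0.02 0.07 0.02] w 0.235
```

Emit:
step_arm:
  commands:
    - {"gripper": 10, "x": 0, "y": 8, "z": 0, "roll": 0}
    - {"gripper": 10, "x": 0, "y": 8, "z": 0, "roll": 0}
    - {"gripper": 10, "x": 0, "y": 8, "z": 0, "roll": 0}
    - {"gripper": 10, "x": 0, "y": 8, "z": 0, "roll": 0}

```text
clock: 23.82
tool_pos: [0.6315, 0.1126, 0.067]
tcp_rot: [-3.136, -0.053, -0.149]
ft_force: [0.0, -0.2, -2.2]
width: 0.226
```

```bash
python3 st.py; python3 - <<'E'
from h import *
s,_=snap("side","s15");p,_=snap("top","t15")
cv2.imwrite("pics/s15c.png",cv2.resize(s[100:210,260:380,::-1],None,fx=5,fy=5,interpolation=cv2.INTER_CUBIC))
E
```

```text
t 23.82 holder x,y,z mm 0.5 151.1 67.0 tip y -18.4 rot [-3.1356 -0.0526 -0.1489] F [ 0.  -0.2 -2.2] M [0.05 0.15 0.  ] w 0.226
```

View pics/s15c.png

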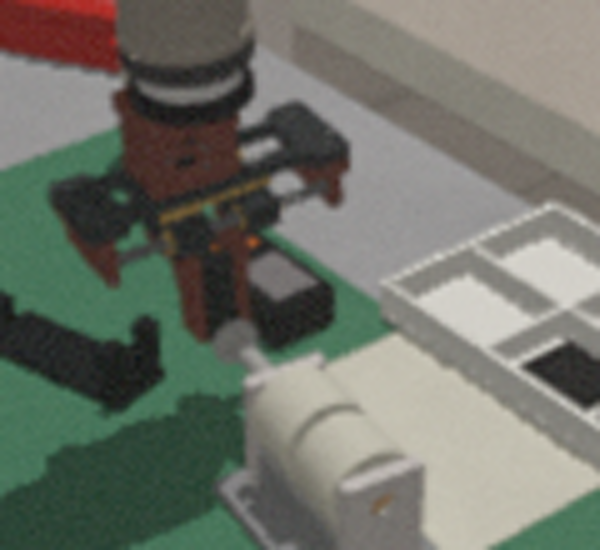

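Emit:
step_arm:
  commands:
    - {"gripper": 10, "x": 0, "y": 8, "z": 0, "roll": 0}
    - {"gripper": 10, "x": 0, "y": 8, "z": 0, "roll": 0}
    - {"gripper": 10, "x": 0, "y": 8, "z": 0, "roll": 0}

```text
clock: 24.3
tool_pos: [0.6278, 0.0875, 0.0668]
tcp_rot: [-3.136, -0.053, -0.149]
ft_force: [0.4, 0.1, -1.6]
width: 0.235
```

```bash
python3 st.py
```

```text
t 24.3 holder x,y,z mm 0.5 125.8 66.8 tip y -43.7 rot [-3.1357 -0.0526 -0.1489] F [ 0.4  0.1 -1.6] M [-0.02  0.13  0.03] w 0.235
```

Emit:
step_arm:
  commands:
    - {"gripper": 10, "x": 0, "y": 6, "z": 0, "roll": 0}
    - {"gripper": 10, "x": 0, "y": 6, "z": 0, "roll": 0}

```text
clock: 24.55
tool_pos: [0.6258, 0.0744, 0.0668]
tcp_rot: [-3.136, -0.053, -0.149]
ft_force: [0.9, 0.2, -2.2]
width: 0.232
```

Emit:
step_arm:
  commands:
    - {"gripper": 10, "x": 0, "y": 6, "z": 0, "roll": 0}
    - {"gripper": 10, "x": 0, "y": 5, "z": 0, "roll": 0}

```text
clock: 24.8
tool_pos: [0.6241, 0.0627, 0.0668]
tcp_rot: [-3.136, -0.053, -0.15]
ft_force: [0.5, 0.1, -1.9]
width: 0.238
```

```bash
python3 st.py; python3 - <<'E'
from h import *
s,_=snap("side","s16");p,_=snap("top","t16")
cv2.imwrite("pics/s16c.png",cv2.resize(s[100:210,260:380,::-1],None,fx=5,fy=5,interpolation=cv2.INTER_CUBIC))
E
```

```text
t 24.8 holder x,y,z mm 0.5 100.6 66.8 tip y -68.9 rot [-3.1358 -0.0527 -0.1496] F [ 0.5  0.1 -1.9] M [0.07 0.09 0.1 ] w 0.238
```

View pics/s16c.png

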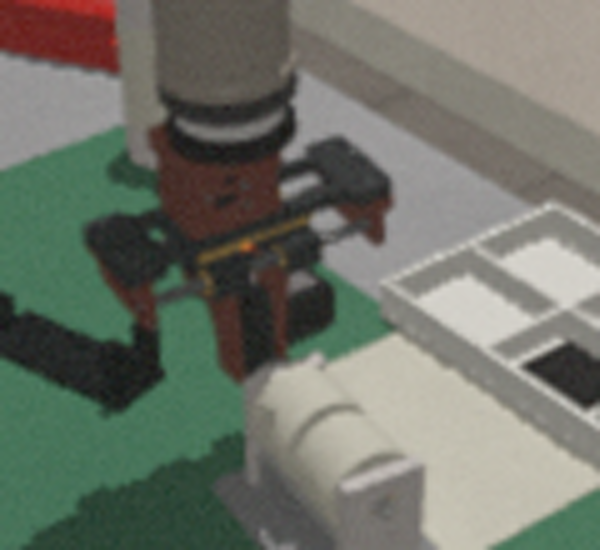

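Far cheek entered cleanly with no force. Push the last ~5 mm home until contact.

Emit:
step_arm:
  commands:
    - {"gripper": 10, "x": 0, "y": 4, "z": 0, "roll": 0}
    - {"gripper": 10, "x": 0, "y": 3, "z": 0, "roll": 0}

```text
clock: 25.15
tool_pos: [0.6231, 0.0556, 0.0667]
tcp_rot: [-3.136, -0.053, -0.15]
ft_force: [-0.1, -0.8, -1.3]
width: 0.234
```

```bash
python3 st.py
```

```text
t 25.15 holder x,y,z mm 0.5 93.5 66.7 tip y -76.0 rot [-3.1358 -0.0527 -0.1496] F [-0.1 -0.8 -1.3] M [0.02 0.11 0.03] w 0.234
```

Emit:
step_arm:
  commands:
    - {"gripper": 10, "x": 0, "y": 3, "z": 0, "roll": 0}

```text
clock: 25.28
tool_pos: [0.6229, 0.0549, 0.0667]
tcp_rot: [-3.133, -0.053, -0.148]
ft_force: [0.6, 8.1, -2.6]
width: 0.234
```

Emit:
step_arm:
  commands:
    - {"gripper": 10, "x": 0, "y": 3, "z": 0, "roll": 0}

```text
clock: 25.4
tool_pos: [0.6229, 0.055, 0.0668]
tcp_rot: [-3.13, -0.053, -0.146]
ft_force: [0.7, 7.7, -1.4]
width: 0.235
```

```bash
python3 st.py
```

```text
t 25.4 holder x,y,z mm 0.4 92.9 66.8 tip y -76.6 rot [-3.1298 -0.0529 -0.146 ] F [ 0.7  7.7 -1.4] M [1.59 0.02 0.07] w 0.235
```

Emit:
step_arm:
  commands:
    - {"gripper": 10, "x": 0, "y": 0, "z": 0, "roll": 0}
    - {"gripper": 40, "x": 0, "y": 0, "z": 0, "roll": 0}
    - {"gripper": 70, "x": 0, "y": 0, "z": 0, "roll": 0}
    - {"gripper": 80, "x": 0, "y": 0, "z": 0, "roll": 0}
    - {"gripper": 80, "x": 0, "y": 0, "z": 0, "roll": 0}
    - {"gripper": 80, "x": 0, "y": 0, "z": 0, "roll": 0}

```text
clock: 26.15
tool_pos: [0.6236, 0.0538, 0.0676]
tcp_rot: [-3.131, -0.055, -0.147]
ft_force: [0.2, -0.6, -0.0]
width: 0.761
```

```bash
python3 st.py; python3 - <<'E'
from h import *
s,_=snap("side","s17")
cv2.imwrite("pics/s17c.png",cv2.resize(s[100:230,260:400,::-1],None,fx=4.5,fy=4.5,interpolation=cv2.INTER_CUBIC))
E
```

```text
t 26.15 holder x,y,z mm 1.3 91.8 67.6 tip y -77.7 rot [-3.1307 -0.0546 -0.1465] F [ 0.2 -0.6 -0. ] M [-0.1   0.1   0.02] w 0.761
```

View pics/s17c.png

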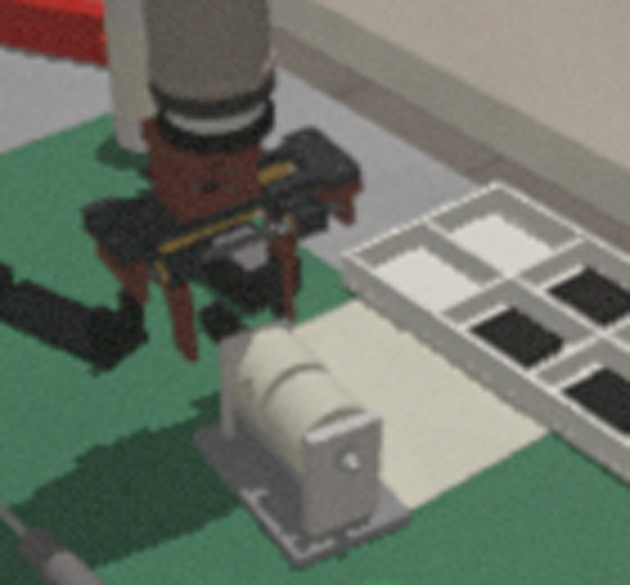

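Tip is out through the far cheek. Retreat straight up and check from the top.

Emit:
step_arm:
  commands:
    - {"gripper": 80, "x": 0, "y": 0, "z": -15, "roll": 0}
    - {"gripper": 80, "x": 0, "y": 0, "z": -25, "roll": 0}
    - {"gripper": 80, "x": 0, "y": 0, "z": -30, "roll": 0}
    - {"gripper": 80, "x": 0, "y": -10, "z": -30, "roll": 0}
    - {"gripper": 80, "x": 0, "y": -40, "z": -10, "roll": 0}
    - {"gripper": 80, "x": 0, "y": -45, "z": 0, "roll": 0}
    - {"gripper": 80, "x": 0, "y": -45, "z": 0, "roll": 0}
    - {"gripper": 80, "x": 0, "y": -45, "z": 0, "roll": 0}
    - {"gripper": 80, "x": 0, "y": 0, "z": 0, "roll": 0}

```text
clock: 27.32
tool_pos: [0.6469, 0.2405, 0.1932]
tcp_rot: [-3.126, -0.061, -0.151]
ft_force: [0.1, 0.1, -0.6]
width: 0.799
```

```bash
python3 st.py; python3 - <<'E'
from meas import *
s,_=snap("side","s18");p,_=snap("top","t18")
cv2.imwrite("pics/s18c.png",cv2.resize(s[120:250,260:400,::-1],None,fx=4.5,fy=4.5,interpolation=cv2.INTER_CUBIC))
cv2.imwrite("pics/t18c.png",cv2.resize(p[140:215,250:380,::-1],None,fx=5,fy=5,interpolation=cv2.INTER_CUBIC))
A=np.array([.148,.989]);R0=np.array([.989,-.148])
for n,t,b in(("top","t18",0),("side","s18",BS)):
    C=cloud(n,np.load(t+".npz")["d"])+b; c=np.array([.6087,-.0368])
    al=(C[...,:2]-c)@A; ac=(C[...,:2]-c)@R0
    m=(abs(ac)<.012)&(al<-.0635)&(al>-.1)&(C[...,2]>.05)&(C[...,2]<.088); print(n,"tip",m.sum(),al[m].min().round(4) if m.any() else 0,C[m].mean(0).round(4),"ac",ac[m].mean().round(4))
    m=(abs(ac)<.016)&(al>.0635)&(al<.15)&(C[...,2]>.05)&(C[...,2]<.1); print("  handle",m.sum(),al[m].max().round(4),"ac",ac[m].mean().round(4),"z95",np.percentile(C[m][:,2],95).round(4))
E
```

```text
t 27.32 holder x,y,z mm -3.3 279.9 193.2 tip y 110.4 rot [-3.1261 -0.0614 -0.1512] F [ 0.1  0.1 -0.6] M [-0.09  0.11 -0.  ] w 0.799
top tip 9 -0.0724 [ 0.5985 -0.1044  0.069 ] ac -0.0001
  handle 134 0.1226 ac -0.001 z95 0.081
side tip 16 -0.0729 [ 0.5969 -0.1041  0.0706] ac -0.0017
  handle 68 0.1233 ac -0.0039 z95 0.0804
```

View pics/s18c.png

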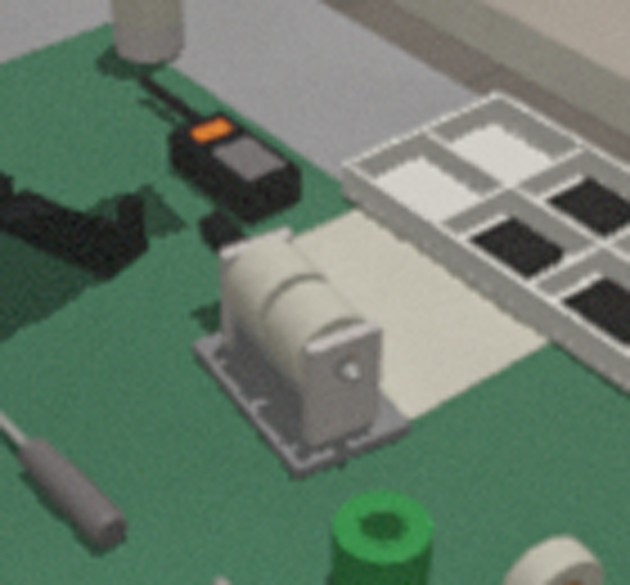

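View pics/t18c.png

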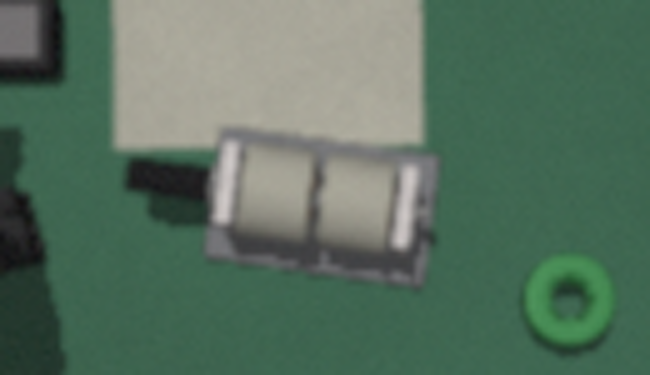

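```bash
python3 -c "
from station import job_done
print(job_done())"
```

```text
the job is handed in; nothing more can be done
None
```

Both wide rolls are in the cradle and the spindle is pushed home through both cheeks and both cores. I handed the job in at about 27 s; the hand-in gives no verdict.

**Last checks**
- **Rolls:** both lie side by side, upright on the bars and aligned with the holder. Seen just before the spindle went in, they spanned about -48 to +47 mm along the axis, with their tops about 103 mm high.
- **Spindle:** the collar met the cheek with about 8 N of contact force. After release, the handle end measured 122.6 mm (top view) and 123.3 mm (side view), against 123 mm expected.
- **Tip:** both views show it out beyond the far cheek. The depth pictures put its end at about y = -72.5 mm, but from only a few pixels (9 in the top view, 16 in the side view). The nominal value is -74 mm, and the allowed range is -69 to -80 mm.
- **Gripper:** it is open and well clear, about 28 cm from the holder and 19 cm up, reading no contact force.
- **Bystanders:** I never touched the narrow roll, screwdriver, pack or radio. I did not re-measure their positions at the end.

**What did not go exactly to plan**
- The two cameras disagreed by about 1.5 mm sideways. I corrected the side camera to match the top one, which agreed with the arm.
- The tool leaned by up to 3 degrees during the moves, which put the spindle about 1 degree tip-down going in. That was within the hole clearance, and it went in without force.
- The fingers had not finished closing when I lifted the spindle, so I held its handle above the middle. The grip held throughout.

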